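# Put up the tape arm and stow the stationery

### The job

Put this desk's stationery away: hook the claws of the white display arm into the slotted upright and press it fully down so that the red lock slide is at its stop, and only then slide every roll of tape on the desk over the arm's pin. Lift the flap of the grey stationery box, put every staple carton in the compartment under it and shut the flap again. The arm must stay hooked and locked, and the other things on the desk stay where they are.

Things in the scene. Friction and masses are not known exactly. Their poses are not given: they have to be found in the camera images.
- post: slotted aluminium upright fixed on the desk, 235 mm tall, 58 mm wide. Origin on the desk under the middle of its front face; x points from the front face into the upright, z up; the arm juts from the face to -x. Front plate 4 mm thick, open behind, with two slots in its middle, 12 mm wide, 32 mm high, lower edges 120 and 190 mm above the desk.
- dock (a point): point on the upright's front face 100 mm above the desk, axes as the upright's: the heel of the display arm (holder_heel) lies here, axes parallel, when the arm is hooked in and locked.
- lock (a joint): red lock slide on the upright's front face under the arm's place: 0 = up (its top 108 mm above the desk), 0.008 m = pressed down to its stop. It moves stiffly (about 8 N) and stays where it is left; the arm's own weight does not move it, so the arm must be pressed down for its last 8 mm.
- holder_heel (a point): loose white display arm, 0.3 kg: middle of the lower edge of its back face; x points out of its back, z up. Flat arm from here 172 mm to -x, 44 mm wide, 10 mm thick, on which it stands; on it an upright web 12 mm thick (y), x 0 to -80 mm, top at z = 108 mm. To hook in: hold it square, 17 mm above its docked height, move it along x until the back meets the face, then press down 17 mm.
- claw (a point): middle of the underside of the upper claw's neck where it leaves the back face, 90 mm above the heel, axes as the heel's. A like claw 70 mm below. Each: 8 mm wide (y), neck 10 mm high, 12 mm long; its outer 6 mm reaches 12 mm farther down, leaving a 6 mm gap to the back face. Locked, the necks rest on the slots' lower edges.
- holder_grip (a point): point to grip the display arm: in the web, 18 mm below the web's top; 50 mm to -x of the heel and 90 mm above it, axes as the heel's; fingers close along y on the 12 mm web.
- pin_top (a point): top of the steel pin that stands on the display arm, 145 mm to -x of the heel and 92 mm above it, axes as the heel's; pin 19 mm in diameter, tapered over the last 8 mm, 82 mm high above the arm's upper side.
- tray: grey stationery box fixed on the desk, 150 mm (x) by 240 mm (y), 55 mm high, walls and floor 5 mm; origin under its centre; the flap is hinged along its +x upper edge. Under the flap is the lower compartment.
- flap (a joint): white hinged flap of the stationery box: 0 = shut, grows as it opens, 1.9 at most; about 1.5 is upright. Stiff hinge: the flap stays where it is left (2 to 3 N at its knob moves it). 6 mm thick, 150 mm deep.
- flap_handle (a point): grip point of the orange knob on the flap, 35 mm above the flap's upper side, 30 mm from its free edge; axes move with the flap, y along the hinge. Pinch it along y and the knob can turn between the fingers as the flap swings.
- flap_hinge (a point): middle of the flap's hinge line, 55 mm above the desk; with the flap shut the knob lies 120 mm to -x and 41 mm above it. y along the hinge; axes move with the flap.
- roll_a_mid (a point): centre of the amber roll of tape (may be absent): rigid ring, outer diameter 52 mm, hole 25 mm, 18 mm thick, lying flat, 60 g; z is the ring's axis.
- roll_b_mid (a point): centre of the blue roll of tape (may be absent): rigid ring, outer diameter 52 mm, hole 25 mm, 18 mm thick, lying flat, 60 g; z is the ring's axis.
- roll_c_mid (a point): centre of the green roll of tape (may be absent): rigid ring, outer diameter 52 mm, hole 25 mm, 18 mm thick, lying flat, 60 g; z is the ring's axis.
- carton_a_mid (a point): centre of the red staple carton (may be absent), 56 (x) x 36 (y) x 24 mm (z), 60 g, with a white label on top.
- carton_b_mid (a point): centre of the brown staple carton (may be absent), 56 (x) x 36 (y) x 24 mm (z), 60 g, with a white label on top.
- pencup: black round pen cup 72 mm across, 95 mm tall, with pens; a bystander, to be left alone. Origin under its centre, x along its length.
- eraser: white and blue eraser 42 (x) x 20 x 13 mm; a bystander, to be left alone. Origin under its centre, x along its length.
- stapler: red and black stapler 135 mm long (x), 32 mm wide, 48 mm high; a bystander, to be left alone. Origin under its centre, x along its length.
- mouse: black computer mouse 105 x 60 x 26 mm; a bystander, to be left alone. Origin under its centre, x along its length.
- calculator: grey pocket calculator 120 (x) x 72 x 15 mm; a bystander, to be left alone. Origin under its centre, x along its length.
- jar: small glass jar with black cap, 52 mm across, 60 mm tall; a bystander, to be left alone. Origin under its centre, x along its length.
Mind the look-alikes: they are no part of the job. There is more than one size of the part that bears roll_c_mid; the job needs the middle-sized.

How it is judged:
On the way:
1. the display arm is hooked in and locked while no roll is on its pin yet (x of holder_heel in the frame of dock between -0.006 and 0.004 m and y of holder_heel in the frame of dock between -0.005 and 0.005 m and z of holder_heel in the frame of dock between -0.005 and 0.003 m and value of joint lock above 0.0065 m and angle between the x axis of holder_heel and the x axis of dock, either way round below 0.09 rad and angle between holder_heel's own z axis and vertical below 0.1 rad and horizontal distance between each of roll_a_mid, roll_b_mid, roll_c_mid and pin_top above 0.03 m), for 0.2 s.
At the end, for the whole second after the job is handed in: Arm heel within 5 mm sideways, 6 mm outward, 3 mm in height of the dock, square and upright; lock slide down 6.5 mm or more; every roll flat round the pin, within 12 mm of its axis; every carton inside the box; flap below 0.06 rad; all at rest (x of holder_heel in the frame of dock between -0.006 and 0.004 m and y of holder_heel in the frame of dock between -0.005 and 0.005 m and z of holder_heel in the frame of dock between -0.005 and 0.003 m and value of joint lock above 0.0065 m and angle between the x axis of holder_heel and the x axis of dock, either way round below 0.09 rad and angle between holder_heel's own z axis and vertical below 0.1 rad and linear speed of each of holder, roll_a, roll_b, roll_c, carton_a, carton_b below 0.02 m/s and horizontal distance between each of roll_a_mid, roll_b_mid, roll_c_mid and pin_top below 0.012 m and z of roll_a_mid in the frame of pin_top between -0.085 and -0.005 m and angle between each of roll_a_mid, roll_b_mid, roll_c_mid's own z axis and vertical below 0.15 rad and z of roll_b_mid in the frame of pin_top between -0.085 and -0.005 m and z of roll_c_mid in the frame of pin_top between -0.085 and -0.005 m and x of carton_a_mid in the frame of tray between -0.07 and 0.07 m and y of carton_a_mid in the frame of tray between -0.115 and 0.115 m and z of carton_a_mid in the frame of tray between 0 and 0.055 m and x of carton_b_mid in the frame of tray between -0.07 and 0.07 m and y of carton_b_mid in the frame of tray between -0.115 and 0.115 m and z of carton_b_mid in the frame of tray between 0 and 0.055 m and value of joint flap below 0.06 rad); the robot touches nothing.
It fails at once if a bystander on the desk is pushed more than 40 mm away or knocked over (distance of any of pencup, eraser, stapler, mouse, calculator, jar from where it was at the start of the episode above 0.04 m or angle between any of pencup, eraser, stapler, mouse, calculator, jar's own z axis and vertical above 0.5 rad).
Of roll_a, roll_b, roll_c only 2 to 3 are there at a start; the rules pass over those that are not, and their reading is None.
Of carton_a, carton_b only 1 to 2 are there at a start; the rules pass over those that are not, and their reading is None.
At some moment in a run one of roll_a, roll_b, roll_c, carton_a, carton_b may be knocked a few centimetres aside while the robot is not near it.
It also fails if it takes over 210 s, if anything falls off the work surface, if the arm or the gripper's body presses on something with over 40 N, if the wrist force passes 120 N, or if a joint passes its speed limit or range.

### The arm

A 6-joint arm with a two-finger parallel gripper is mounted at the origin on the work surface. World frame = base frame: x ahead of the robot, y to its left, z up, the work surface at z = 0. Lengths are in m, angles in rad, forces in N, time in s.
With the tool pointing down it reaches from about 0.375 to 0.975 m from the base axis. Payload 3.8 kg.
Tool frame: the origin (TCP) lies midway between the tips of the shut fingers; the grasp point (between the pads) lies 19 mm behind it; z points along the fingers, y is the direction in which the jaws open and shut (so a half turn about z gives the same grasp; the last joint's range is limited). The gripper opens to 85 mm and grips with 20 to 120 N. Pads are 22 mm wide; open, the fingers measure 114 mm over their backs; the gripper's body (76 mm by 85 mm) begins 54 mm behind the grasp point. The pads swing forward as they close: fully open they stand 13 mm farther back than shut.
Start: joints at [-1.332, 0.264, 1.604, -0, 1.274, -0.037], TCP at [0.184, -0.649, 0.231] pointing down, gripper open.
Joint ranges: [-2.63, 2.63], [-0.94, 2.18], [0.31, 2.57], [-1.31, 4.45], [0, 2.66], [-2.55, 2.55]. Speed limits (rad/s): [2.57, 2.57, 3.14, 3.14, 3.14, 3.14].

### API

Orientations are given as a rotation vector (axis times angle).
In Python, from workcell import bot gives the robot as it stands.
- The arm moves only by the tool drive_tool, never from a script. Its argument "deltas" is a list of rows, each an object with "hand": the opening, from 0 (shut) to 1 (fully open); "offset": the shift along the world's x, y, z in cm, a list of three; "angular": the turn, a rotation vector about the world's x, y, z in degrees, a list of three. A call has 1 to 8 rows; each row is the pose to reach, as a shift and turn from the pose commanded when the call began; what a row does not reach only later rows make up. A row lasts 1/8 s, in which the tool goes at most 62.5 mm and 10.7 degrees, less where a joint would pass 70% of its speed; a pose out of reach is approached as far as the arm can. A call with a gripper value outside its range is refused whole. The fingers move at their own pace and stop on an object; "force" is the grip in N (left out, the last holds). Time passes only in rows, so rows that repeat a pose let the fingers close. It gives the time, the measured TCP pose, the force and the opening at its end, in the units of the state.
- bot.read_state(): the state, without advancing time (a new reading comes with each control period).
- bot.read_camera(name): name is "side" or "top"; returns a dict with "frame" (480x640x3 uint8, blue, green, red), "mtx" (3x3 intrinsics, pixels), "k1" (the pictures are not rectified: a ray, as slopes to the right and down, at radius r is drawn at 1 + k1 r^2 times it, then the intrinsics apply), "R" (3x3) and "t" (3): a world point X has camera coordinates R X + t. Camera axes: x right, y down, z forward; pixel columns grow to the right and rows downward; lengths in m; the calibration is good to about 2 mm. A picture is of the moment at which its call begins. There is no depth.
- bot.finish_job(): hands the job in, once; it reports no verdict.
The state is a dict: "time": time; "q": joint angles; "joint_vel": joint speeds; "joint_torque": joint torques, N m; "tool_pos": TCP position; "tcp_rot": TCP orientation; "wrist_force": force on the tool from outside, world axes, zero at the start; "torque": the same for the moment, N m; "width": opening from 0.0 (shut) to 1.0 (fully open).
Only numpy, scipy, OpenCV 4.12 (cv2) and the standard library are available. Lean on these libraries where they do the work, as an engineer would, in place of code of your own. Each camera call takes 0.05 s, during which the arm holds its last target. There are 200 camera calls.

## Working session

There is one attempt and no reset: what is moved stays moved. The work goes in short steps, Python scripts to look and compute and a tool call to move; the robot and the scene stay as the last step left them, time stands still between calls to the robot, and variables do not carry over. Pictures are saved under pics/ and viewed, about 12 in all and at most 16, crops included, and the job is handed in when it is done.

Besides the shell and the picture viewer there is one more tool, called after "Emit:" in YAML: its name, and indented under it one key for each argument. drive_tool: Moves the arm, as the interface text tells. Its arguments: {"type":"object","properties":{"deltas":{"type":"array"},"force":{"type":"number"}},"required":["deltas"]}

```bash
ls; mkdir -p pics; cat > h.py <<'E'
import numpy as np, cv2
from workcell import bot
from scipy.spatial.transform import Rotation as Rn
def shot(n):
    c=bot.read_camera(n); return c
def ray(c,u,v):
    K=np.array(c["mtx"]);k=c["k1"]
    d=np.array([(u-K[0,2])/K[0,0],(v-K[1,2])/K[1,1]]);p=d.copy()
    for _ in range(30): p=d/(1+k*(p@p))
    R=np.array(c["R"]);t=np.array(c["t"])
    return -R.T@t, R.T@np.array([p[0],p[1],1.])
def pz(c,u,v,z):
    o,d=ray(c,u,v); return o+d*(z-o[2])/d[2]
def proj(c,X):
    X=np.atleast_2d(X); Y=X@np.array(c["R"]).T+np.array(c["t"])
    s=Y[:,:2]/Y[:,2:]; s=s*(1+c["k1"]*(s**2).sum(1,keepdims=True))
    K=np.array(c["mtx"]); return s*[K[0,0],K[1,1]]+K[:2,2]
def st():
    s=bot.read_state(); print(round(s["time"],2),np.round(s["tool_pos"],4),np.round(s["tcp_rot"],3),"F",np.round(s["wrist_force"],1),"w",round(s["width"],3)); return s
E
python3 - <<'E'
from h import *
st()
for n in("top","side"):
    c=shot(n); cv2.imwrite(f"pics/{n}0.png",c["frame"]); print(n,np.round(c["mtx"],1).tolist(),c["k1"],np.round(-np.array(c["R"]).T@c["t"],3),np.round(c["R"],2).tolist())
E
```

```text
pics
0.0 [ 0.1836 -0.6488  0.2299] [-3.11  -0.432  0.   ] F [-0.2 -0.8 -1.5] w 0.996
top [[538.9, 0.0, 315.3], [0.0, 538.9, 233.4], [0.0, 0.0, 1.0]] -0.167679402075875 [ 0.339 -0.028  1.441] [[0.01, -1.0, -0.0], [-0.99, -0.01, -0.16], [0.16, 0.0, -0.99]]
side [[486.6, 0.0, 317.5], [0.0, 486.6, 240.5], [0.0, 0.0, 1.0]] 0.005309067271531393 [ 0.29  -0.63   0.804] [[0.91, -0.4, -0.01], [-0.3, -0.67, -0.68], [0.27, 0.63, -0.73]]
```

View pics/top0.png

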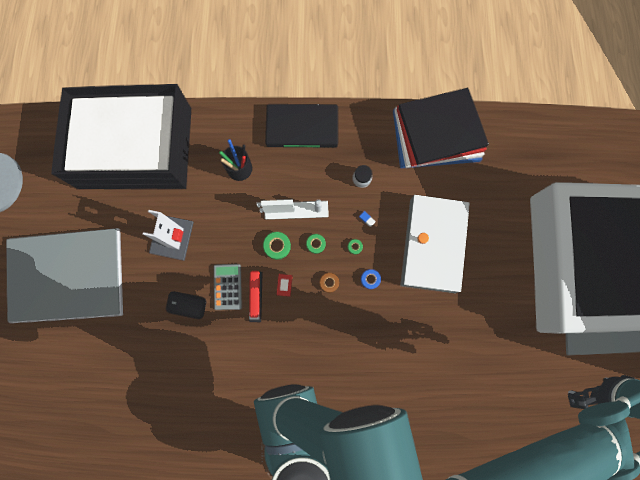

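View pics/side0.png

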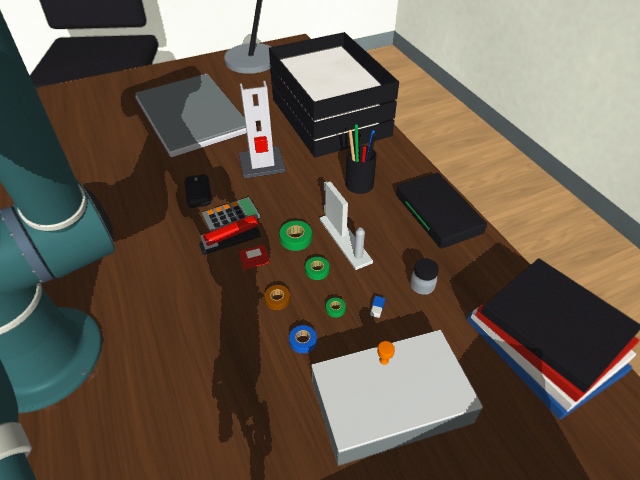

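Top view candidates: the three green rings are large (277,245), middle (316,243) and small (355,246), and I choose the middle one. The amber roll is at (329,282), blue roll (371,279), red carton (284,285, look-alike: red stapler at 255,295). No brown carton is visible. The arm is at (295,209), the upright at (170,235), and the box flap's knob at (423,238).

```bash
python3 - <<'E'
from h import *
T=shot("top");S=shot("side")
cv2.imwrite("pics/t1.png",cv2.resize(T["frame"][190:320,130:390],None,fx=3,fy=3,interpolation=cv2.INTER_CUBIC))
a=cv2.resize(S["frame"][75:275,225:390],None,fx=3,fy=3,interpolation=cv2.INTER_CUBIC)
cv2.imwrite("pics/s1.png",a)
def blobs(c,lo,hi,name,z,amin=25):
    h=cv2.cvtColor(c["frame"],cv2.COLOR_BGR2HSV)
    m=cv2.inRange(h,np.array(lo),np.array(hi))
    n,l,s,ce=cv2.connectedComponentsWithStats(cv2.morphologyEx(m,cv2.MORPH_CLOSE,np.ones((3,3))))
    for i in range(1,n):
        if s[i,4]>amin:
            cn,_=cv2.findContours((l==i).astype(np.uint8),cv2.RETR_EXTERNAL,cv2.CHAIN_APPROX_NONE)
            (u,v),r=cv2.minEnclosingCircle(cn[0])
            print(name,s[i],np.round(ce[i],1),"enc",round(u,1),round(v,1),round(r,1),np.round(pz(c,ce[i][0],ce[i][1],z),3))
for n,c in(("top",T),("side",S)):
    print(n)
    blobs(c,(45,90,50),(85,255,255),"green",.012)
    blobs(c,(100,120,60),(130,255,255),"blue",.012)
    blobs(c,(8,130,110),(16,255,255),"amber",.012)
    blobs(c,(0,150,60),(4,255,255),"red",.024)
E
```

```text
top
green [283 145  37   2  73] [301.2 145.5] enc 301.0 145.5 18.0 [0.823 0.019 0.012]
green [219 151  19  17  72] [226.7 157.8] enc 228.0 159.5 11.7 [0.786 0.226 0.012]
green [263 232  28  28 440] [276.5 245.4] enc 276.5 245.0 14.0 [0.542 0.082 0.012]
green [306 234  20  20 221] [315.6 243.4] enc 315.6 243.2 9.9 [ 0.549 -0.023  0.012]
green [348 239  15  15 135] [354.7 246.2] enc 354.8 246.1 7.6 [ 0.542 -0.128  0.012]
green [217 267  21   8 151] [227.1 270.2] enc 227.0 270.5 10.6 [0.474 0.213 0.012]
blue [394 115  11  53 161] [399.  146.6] enc 399.0 141.0 26.5 [ 0.823 -0.253  0.012]
blue [228 139  12  28  95] [233.7 152.7] enc 233.5 152.5 14.2 [0.801 0.207 0.012]
blue [433 158  49   7 116] [461.5 161.2] enc 457.0 161.0 24.2 [ 0.784 -0.428  0.012]
blue [359 211  11  11  67] [364.3 216.2] enc 364.1 216.0 5.1 [ 0.624 -0.154  0.012]
blue [361 270  20  19 201] [370.3 278.8] enc 370.5 278.6 9.9 [ 0.455 -0.169  0.012]
amber [418 233  11  10  85] [422.7 237.6] enc 422.8 237.8 5.3 [ 0.567 -0.312  0.012]
amber [320 272  20  21 217] [329.3 282.1] enc 329.6 281.9 10.1 [ 0.445 -0.06   0.012]
amb
[... 1464 characters left out ...]
.5 338.5 14.3 [ 0.454 -0.172  0.012]
amber [207 202  30  13 109] [220.6 208. ] enc 221.5 207.5 15.2 [0.415 0.239 0.012]
amber [265 285  25  25 447] [276.9 297.1] enc 277.2 297.3 12.9 [ 0.445 -0.061  0.012]
amber [377 341  18  24 304] [385.3 351.5] enc 385.0 352.4 11.8 [ 0.583 -0.258  0.012]
red [254 136  14  17 184] [260.7 144. ] enc 260.8 143.9 8.9 [0.582 0.424 0.024]
red [361 146   6  17  59] [363.4 154.2] enc 363.0 154.0 8.2 [0.812 0.27  0.024]
red [203 215  55  31 663] [230.2 229.9] enc 230.1 229.3 27.9 [0.412 0.147 0.024]
red [239 245  30  25 411] [254.1 257.7] enc 253.4 256.7 15.5 [0.434 0.047 0.024]
red [ 476  302  164   99 1499] [551. 359.] enc 557.5 327.0 82.7 [ 0.839 -0.396  0.024]
```

View pics/t1.png

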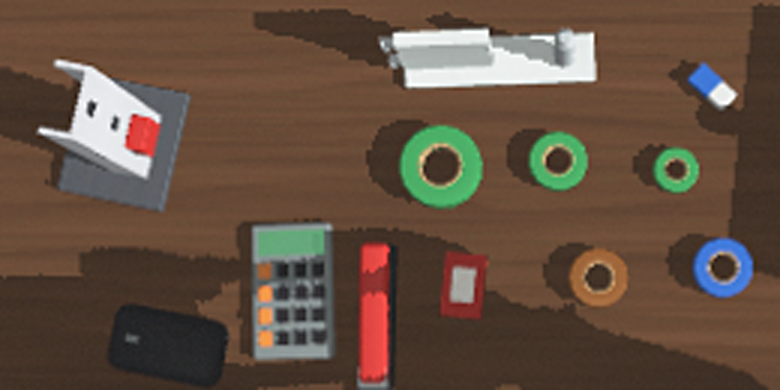

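View pics/s1.png

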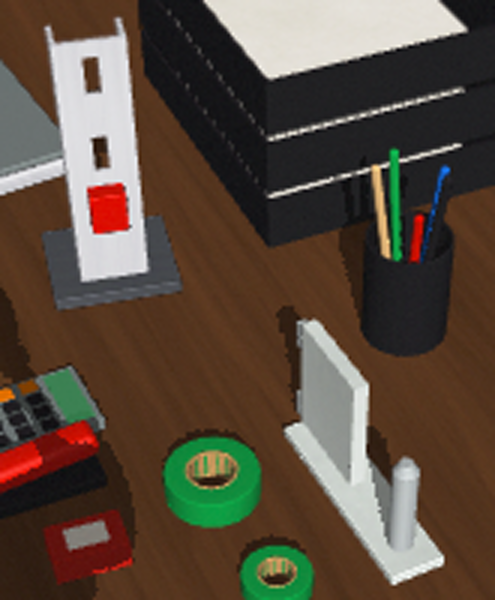

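The crops confirm the three greens; the middle one matches the amber and blue size (about 10 px radius). Next I take finer views of the upright and the arm to measure their poses.

```bash
python3 - <<'E'
from h import *
T=shot("top");S=shot("side")
def comp(name,items):
    im=np.zeros((600,800,3),np.uint8)
    for c,(u0,u1,v0,v1),f,(x,y) in items:
        a=cv2.resize(c["frame"][v0:v1,u0:u1],None,fx=f,fy=f,interpolation=cv2.INTER_NEAREST)
        for k in range(0,u1-u0,10): cv2.putText(a,str(u0+k),(k*f,8),0,.3,(0,255,255),1); cv2.line(a,(k*f,0),(k*f,a.shape[0]),(0,255,255),1) if k%10==0 else 0
        for k in range(0,v1-v0,10): cv2.putText(a,str(v0+k),(0,k*f+10),0,.3,(0,255,255),1); cv2.line(a,(0,k*f),(a.shape[1],k*f),(0,255,255),1)
        a=a[:600-y,:800-x]; im[y:y+a.shape[0],x:x+a.shape[1]]=a
    cv2.imwrite(name,im)
comp("pics/z1.png",[(S,(235,290,80,180),6,(0,0)),(T,(140,195,205,265),8,(340,0))])
comp("pics/z2.png",[(S,(315,380,178,275),6,(0,0)),(T,(255,335,195,222),5,(395,0)),(S,(310,410,330,430),3,(400,160)),(T,(400,475,190,295),4,(400,160))][:2]+[(T,(400,475,190,295),4,(400,145))])
E
```

```text
(no output)
```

View pics/z1.png

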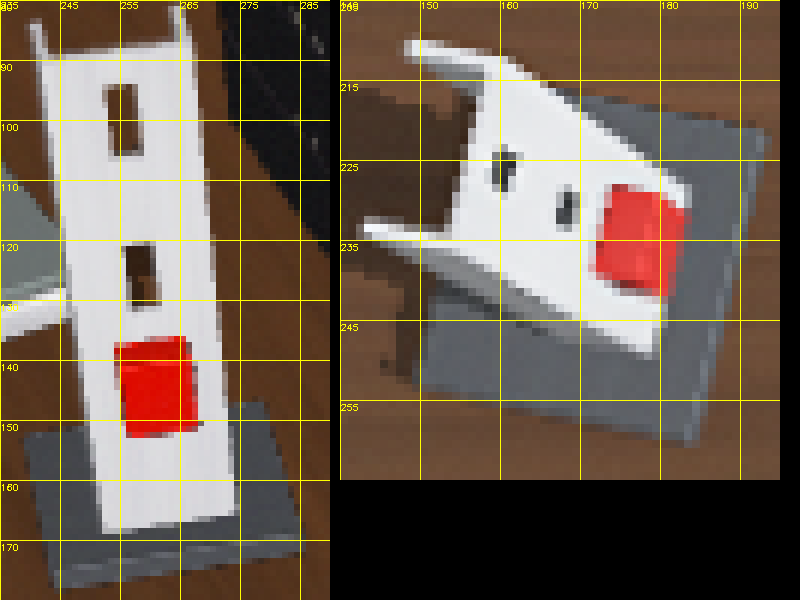

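View pics/z2.png

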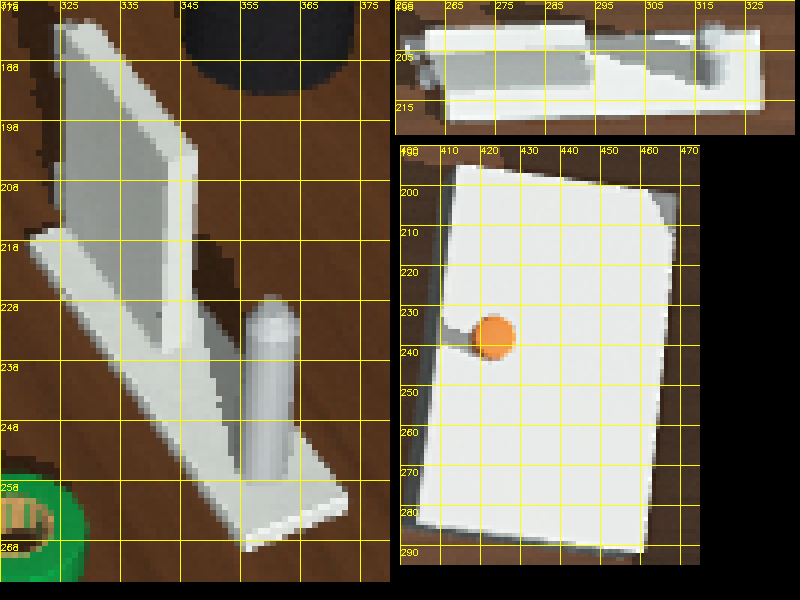

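```bash
cat >> h.py <<'E'
from scipy.optimize import least_squares
def fit(obs,x0,fixz=True):
    """obs: (cam,u,v,(X,Y,Z)); pose x,y,yaw(,z)"""
    def f(p):
        R=Rn.from_euler('z',p[2]).as_matrix();z=0 if fixz else p[3]
        return np.concatenate([proj(c,R@np.array(m)+[p[0],p[1],z])[0]-[u,v] for c,u,v,m in obs])
    r=least_squares(f,x0,loss="soft_l1"); return r.x,f(r.x).reshape(-1,2)
E
cat > fit1.py <<'E'
from h import *
T=shot("top");S=shot("side")
post=[(S,242.8,89,(0,.029,.235)),(S,266.7,86.4,(0,-.029,.235)),(S,254.5,93.3,(0,0,.222)),(S,257.8,120,(0,0,.152)),
(T,160.1,211.6,(0,-.029,.235)),(T,153.5,233,(0,.029,.235))]
hold=[(S,354.8,266.7,(-.172,.022,.01)),(S,372.3,259.2,(-.172,-.022,.01)),(S,341.7,204.2,(-.08,.006,.108)),(S,347.3,202.5,(-.08,-.006,.108)),(S,324.8,181.7,(0,.006,.108)),
(S,341.7,235.3,(-.08,.006,.01)),(S,319.5,217.5,(0,.022,.01)),(S,359.8,227.2,(-.145,0,.092)),
(T,264.9,218.9,(0,.022,.01)),(T,328.1,216.1,(-.172,.022,.01)),(T,327.5,200.9,(-.172,-.022,.01)),(T,260.5,199.5,(0,-.006,.108)),(T,260.9,204.5,(0,.006,.108)),(T,293.1,204.1,(-.08,.006,.108)),(T,292.5,198.9,(-.08,-.006,.108))]
tray=[(T,413.7,194.5,(-.075,.12,.061)),(T,468.2,201.5,(.075,.12,.061)),(T,460.2,291.2,(.075,-.12,.061)),(T,403.2,283.7,(-.075,-.12,.061)),(T,422.7,237.6,(-.045,0,.096)),(S,385,351.5,(-.045,0,.096))]
for n,o,x0 in(("post",post,(.57,.35,1.3)),("hold",hold,(.64,.1,1.57)),("tray",tray,(.57,-.37,-1.6))):
    p,r=fit(o,x0); print(n,np.round(p,4),"\n",np.round(r,1).tolist())
    for cams in (S,T):
        oo=[k for k in o if k[0] is cams]
        if len(oo)>1: print("   one cam",np.round(fit(oo,x0)[0],4))
E
python3 fit1.py
```

```text
post [0.5601 0.3449 1.3427] 
 [[-1.1, 0.6], [0.6, 0.5], [0.7, 0.1], [0.4, -0.0], [-0.3, -0.6], [-0.6, 2.0]]
   one cam [0.56   0.3463 1.355 ]
   one cam [0.5617 0.344  1.3394]
hold [0.6384 0.118  1.6107] 
 [[0.2, 0.7], [0.6, 1.1], [0.8, 0.4], [0.2, 0.4], [0.5, 0.7], [-0.5, 1.4], [-0.5, -0.8], [0.1, 1.6], [-0.8, -0.6], [-0.5, 0.2], [-0.5, -0.4], [-0.2, 0.6], [-0.6, 0.2], [-1.3, -0.4], [-0.8, 0.2]]
   one cam [0.6388 0.1203 1.6134]
   one cam [0.6386 0.1162 1.6086]
tray [ 0.5471 -0.3399 -1.6971] 
 [[-0.3, -0.5], [0.6, 0.3], [0.3, 0.4], [0.3, 0.5], [-0.1, 0.3], [0.4, -1.2]]
   one cam [ 0.5478 -0.3395 -1.6983]
```

Poses fit well (upright yaw 1.343, arm yaw 1.611, heel at 0.638, 0.118). Now I move toward the arm's web.

Emit:
drive_tool:
  deltas:
    - {"offset": [3,5,1],"angular": [0,0,5],"hand": 0.6}
    - {"offset": [6,10,2],"angular": [0,0,10],"hand": 0.6}
    - {"offset": [9,15,3],"angular": [0,0,15],"hand": 0.6}
    - {"offset": [12,20,3],"angular": [0,0,20],"hand": 0.6}
    - {"offset": [15,25,3],"angular": [0,0,25],"hand": 0.6}
    - {"offset": [18,30,3],"angular": [0,0,30],"hand": 0.6}
    - {"offset": [21,35,3],"angular": [0,0,35],"hand": 0.6}
    - {"offset": [24,40,3],"angular": [0,0,40],"hand": 0.6}

```text
time: 1.4
tool_pos: [0.4246, -0.2479, 0.2617]
tcp_rot: [2.773, 1.473, 0.001]
wrist_force: [0.3, -0.2, -0.2]
width: 0.603
```

Emit:
drive_tool:
  deltas:
    - {"offset": [3,5,0],"angular": [0,0,5],"hand": 0.6}
    - {"offset": [6,9,0],"angular": [0,0,10],"hand": 0.6}
    - {"offset": [9,14,0],"angular": [0,0,15],"hand": 0.6}
    - {"offset": [12,18,0],"angular": [0,0,20],"hand": 0.6}
    - {"offset": [15,22,0],"angular": [0,0,25],"hand": 0.6}
    - {"offset": [18,26,0],"angular": [0,0,30],"hand": 0.6}
    - {"offset": [21,31.7,0],"angular": [0,0,36.5],"hand": 0.6}
    - {"offset": [21.7,31.7,0],"angular": [0,0,36.5],"hand": 0.6}

```text
time: 2.4
tool_pos: [0.6419, 0.0714, 0.261]
tcp_rot: [-2.17, -2.27, -0.001]
wrist_force: [-0.5, -0.6, -0.0]
width: 0.601
```

```bash
python3 - <<'E'
from h import *
s=st(); print(np.round(Rn.from_rotvec(s["tcp_rot"]).as_matrix(),3).tolist(), np.round(s["q"],2))
E
```

```text
2.4 [0.6419 0.0714 0.261 ] [-2.17e+00 -2.27e+00 -1.00e-03] F [-0.5 -0.6 -0. ] w 0.601
[[-0.045, 0.999, 0.0], [0.999, 0.045, 0.001], [0.001, 0.0, -1.0]] [0.07 0.19 1.64 0.   1.31 0.03]
```

Emit:
drive_tool:
  deltas:
    - {"offset": [-0.15,-0.3,-5],"angular": [0,0,0],"hand": 0.5}
    - {"offset": [-0.15,-0.3,-9],"angular": [0,0,0],"hand": 0.5}
    - {"offset": [-0.15,-0.3,-13],"angular": [0,0,0],"hand": 0.5}
    - {"offset": [-0.15,-0.3,-16],"angular": [0,0,0],"hand": 0.5}
    - {"offset": [-0.15,-0.3,-18],"angular": [0,0,0],"hand": 0.5}
    - {"offset": [-0.15,-0.3,-19],"angular": [0,0,0],"hand": 0.5}
    - {"offset": [-0.15,-0.3,-19.2],"angular": [0,0,0],"hand": 0.5}

```text
time: 3.28
tool_pos: [0.6395, 0.0642, 0.0694]
tcp_rot: [2.177, 2.265, 0.0]
wrist_force: [0.7, -0.5, 0.2]
width: 0.5
```

Emit:
drive_tool:
  deltas:
    - {"offset": [0,0,0],"angular": [0,0,0],"hand": 0.25}
    - {"offset": [0,0,0],"angular": [0,0,0],"hand": 0.15}
    - {"offset": [0,0,0],"angular": [0,0,0],"hand": 0.05}
    - {"offset": [0,0,0],"angular": [0,0,0],"hand": 0.0}
    - {"offset": [0,0,0],"angular": [0,0,0],"hand": 0.0}
    - {"offset": [0,0,0],"angular": [0,0,0],"hand": 0.0}
  force: 70

```text
time: 4.03
tool_pos: [0.6402, 0.0646, 0.0707]
tcp_rot: [2.175, 2.265, 0.002]
wrist_force: [-1.8, -0.3, 6.7]
width: 0.132
```

Emit:
drive_tool:
  deltas:
    - {"offset": [0,0,1],"angular": [0,0,0],"hand": 0.0}
    - {"offset": [0,0,3],"angular": [0,0,0],"hand": 0.0}
    - {"offset": [0,0,6],"angular": [0,0,0],"hand": 0.0}
    - {"offset": [0,0,9],"angular": [0,0,0],"hand": 0.0}
    - {"offset": [0,0,11.5],"angular": [0,0,0],"hand": 0.0}
    - {"offset": [0,0,12.5],"angular": [0,0,0],"hand": 0.0}

```text
time: 4.78
tool_pos: [0.6405, 0.0646, 0.1973]
tcp_rot: [2.174, 2.264, 0.005]
wrist_force: [0.5, 0.1, -3.7]
width: 0.13
```

Emit:
drive_tool:
  deltas:
    - {"offset": [-1,2,0],"angular": [0,0,-2],"hand": 0.0}
    - {"offset": [-3,5,0],"angular": [0,0,-4.5],"hand": 0.0}
    - {"offset": [-5,8,0],"angular": [0,0,-7],"hand": 0.0}
    - {"offset": [-7,11,0],"angular": [0,0,-10],"hand": 0.0}
    - {"offset": [-9,14.5,0],"angular": [0,0,-13],"hand": 0.0}
    - {"offset": [-10.5,16.5,0],"angular": [0,0,-15],"hand": 0.0}
    - {"offset": [-10.6,17,0],"angular": [0,0,-15.4],"hand": 0.0}
    - {"offset": [-10.6,17,0],"angular": [0,0,-15.4],"hand": 0.0}

```text
time: 5.78
tool_pos: [0.5333, 0.2344, 0.194]
tcp_rot: [2.459, 1.955, -0.001]
wrist_force: [0.6, -0.2, -3.4]
width: 0.13
```

```bash
cat > comp.py <<'E'
from h import *
def comp(name,items):
    im=np.zeros((600,800,3),np.uint8)
    for c,(u0,u1,v0,v1),f,(x,y) in items:
        a=cv2.resize(c["frame"][v0:v1,u0:u1],None,fx=f,fy=f,interpolation=cv2.INTER_NEAREST)
        for k in range(0,u1-u0,10): cv2.putText(a,str(u0+k),(k*f,8),0,.3,(0,255,255),1); cv2.line(a,(k*f,0),(k*f,a.shape[0]),(0,255,255),1)
        for k in range(0,v1-v0,10): cv2.putText(a,str(v0+k),(0,k*f+10),0,.3,(0,255,255),1); cv2.line(a,(0,k*f),(a.shape[1],k*f),(0,255,255),1)
        a=a[:600-y,:800-x]; im[y:y+a.shape[0],x:x+a.shape[1]]=a
    cv2.imwrite(name,im)
E
python3 - <<'E'
from comp import *
st(); T=shot("top");S=shot("side")
comp("pics/d1.png",[(S,(235,335,80,200),5,(0,0)),(T,(140,240,190,270),3,(500,0)),(T,(140,240,190,270),3,(500,300))][:2])
E
```

```text
5.78 [0.5333 0.2344 0.194 ] [ 2.459e+00  1.955e+00 -1.000e-03] F [ 0.6 -0.2 -3.4] w 0.13
```

View pics/d1.png

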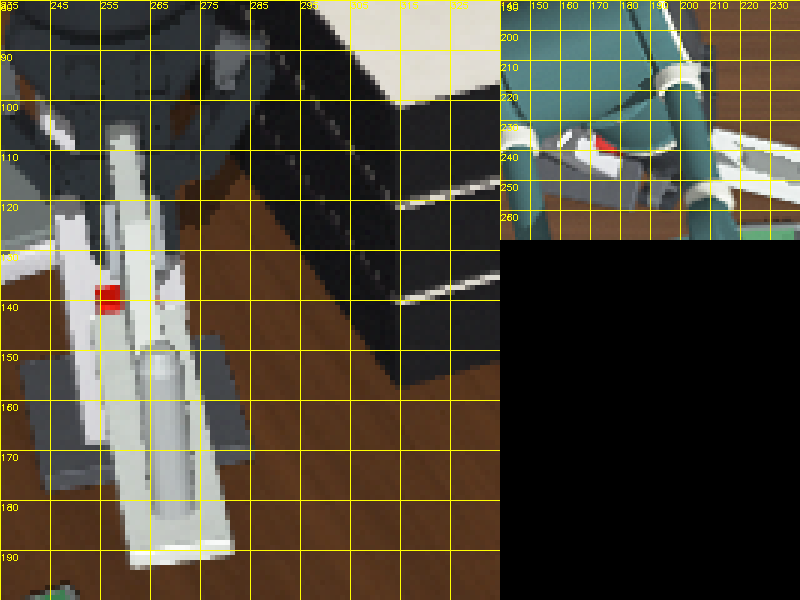

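```bash
python3 - <<'E'
from h import *
s=st();S=shot("side")
obs=[(S,260.7,189.9,(-.172,.022,.01)),(S,280.7,187.7,(-.172,-.022,.01)),(S,261.1,193.1,(-.172,.022,0)),(S,281.1,190.1,(-.172,-.022,0)),(S,267.3,148.1,(-.145,0,.092))]
p,r=fit(obs,(.5465,.2866,1.343,.124),False);print(np.round(p,4),np.round(r,1).tolist())
o=np.array([.6384,.118,0])-[.6402,.0646,.0707]
z=-.268; R=Rn.from_euler('z',z).as_matrix(); print("kin",R@o+s["tool_pos"], 1.6107+z)
pk=R@o+s["tool_pos"];Q=Rn.from_euler('z',1.343).as_matrix()
print("kin resid",[np.round(proj(S,Q@np.array(m)+pk)[0]-[u,v],1).tolist() for c,u,v,m in obs])
M=Rn.from_rotvec(s["tcp_rot"]).as_matrix();print(np.arctan2(M[1,1],M[0,1])+np.pi/2)
E
```

```text
5.88 [0.5337 0.2338 0.1941] [ 2.46   1.953 -0.   ] F [ 0.8  0.6 -3.3] w 0.133
[0.5563 0.2879 1.2926 0.1216] [[-0.3, -0.6], [0.7, -0.4], [-0.2, -0.2], [0.6, 0.8], [-0.6, 0.5]]
kin [0.54615378 0.28577363 0.12344296] 1.3427
kin resid [[-0.5, 0.6], [0.5, 0.0], [-0.4, 1.0], [0.4, 1.2], [-1.5, 1.2]]
1.3418942355239618
```

Emit:
drive_tool:
  deltas:
    - {"offset": [0.2,1.0,-0.3],"angular": [0,0,0],"hand": 0.0}
    - {"offset": [0.45,2.0,-0.6],"angular": [0,0,0],"hand": 0.0}
    - {"offset": [0.7,3.0,-0.6],"angular": [0,0,0],"hand": 0.0}
    - {"offset": [0.9,3.9,-0.6],"angular": [0,0,0],"hand": 0.0}
    - {"offset": [0.9,3.9,-0.6],"angular": [0,0,0],"hand": 0.0}
    - {"offset": [0.9,3.9,-0.6],"angular": [0,0,0],"hand": 0.0}

```text
time: 6.68
tool_pos: [0.5422, 0.2735, 0.1883]
tcp_rot: [2.46, 1.954, -0.001]
wrist_force: [-0.1, 0.4, -3.3]
width: 0.132
```

Emit:
drive_tool:
  deltas:
    - {"offset": [0.07,0.3,0],"angular": [0,0,0],"hand": 0.0}
    - {"offset": [0.14,0.6,0],"angular": [0,0,0],"hand": 0.0}
    - {"offset": [0.2,0.9,0],"angular": [0,0,0],"hand": 0.0}
    - {"offset": [0.28,1.2,0],"angular": [0,0,0],"hand": 0.0}
    - {"offset": [0.28,1.2,0],"angular": [0,0,0],"hand": 0.0}

```text
time: 7.3
tool_pos: [0.5452, 0.2858, 0.1883]
tcp_rot: [2.46, 1.954, 0.0]
wrist_force: [-0.4, 0.6, -3.6]
width: 0.13
```

Emit:
drive_tool:
  deltas:
    - {"offset": [0.05,0.2,0],"angular": [0,0,0],"hand": 0.0}
    - {"offset": [0.1,0.4,0],"angular": [0,0,0],"hand": 0.0}
    - {"offset": [0.14,0.6,0],"angular": [0,0,0],"hand": 0.0}
    - {"offset": [0.17,0.75,0],"angular": [0,0,0],"hand": 0.0}
    - {"offset": [0.17,0.75,0],"angular": [0,0,0],"hand": 0.0}

```text
time: 7.92
tool_pos: [0.5466, 0.2914, 0.1884]
tcp_rot: [2.458, 1.953, -0.004]
wrist_force: [-1.4, -5.8, -0.6]
width: 0.132
```

Emit:
drive_tool:
  deltas:
    - {"offset": [0,-0.05,-0.3],"angular": [0,0,0],"hand": 0.0}
    - {"offset": [0,-0.05,-0.6],"angular": [0,0,0],"hand": 0.0}
    - {"offset": [0,-0.05,-0.8],"angular": [0,0,0],"hand": 0.0}
    - {"offset": [0,-0.05,-1.0],"angular": [0,0,0],"hand": 0.0}
    - {"offset": [0,-0.05,-1.0],"angular": [0,0,0],"hand": 0.0}
  force: 110

```text
time: 8.55
tool_pos: [0.5467, 0.2914, 0.1788]
tcp_rot: [2.459, 1.953, -0.002]
wrist_force: [-2.2, -6.4, 2.2]
width: 0.125
```

Emit:
drive_tool:
  deltas:
    - {"offset": [0,0,-0.2],"angular": [0,0,0],"hand": 0.0}
    - {"offset": [0,0,-0.4],"angular": [0,0,0],"hand": 0.0}
    - {"offset": [0,0,-0.6],"angular": [0,0,0],"hand": 0.0}
    - {"offset": [0,0,-0.7],"angular": [0,0,0],"hand": 0.0}
    - {"offset": [0,0,-0.8],"angular": [0,0,0],"hand": 0.0}
    - {"offset": [0,0,-0.8],"angular": [0,0,0],"hand": 0.0}

```text
time: 9.3
tool_pos: [0.5468, 0.2913, 0.1719]
tcp_rot: [2.459, 1.953, -0.002]
wrist_force: [-3.8, -7.6, 6.5]
width: 0.126
```

Emit:
drive_tool:
  deltas:
    - {"offset": [0,0,-0.2],"angular": [0,0,0],"hand": 0.0}
    - {"offset": [0,0,-0.3],"angular": [0,0,0],"hand": 0.0}
    - {"offset": [0,0,-0.4],"angular": [0,0,0],"hand": 0.0}
    - {"offset": [0,0,-0.5],"angular": [0,0,0],"hand": 0.0}
    - {"offset": [0,0,-0.5],"angular": [0,0,0],"hand": 0.0}

```text
time: 9.93
tool_pos: [0.5472, 0.2912, 0.1707]
tcp_rot: [2.457, 1.953, -0.0]
wrist_force: [-9.4, -11.7, 21.7]
width: 0.127
```

Emit:
drive_tool:
  deltas:
    - {"offset": [0,-0.1,0.4],"angular": [0,0,0],"hand": 0.0}
    - {"offset": [0,-0.1,0.4],"angular": [0,0,0],"hand": 0.2}
    - {"offset": [0,-0.1,0.4],"angular": [0,0,0],"hand": 0.4}
    - {"offset": [0,-0.1,0.4],"angular": [0,0,0],"hand": 0.5}
    - {"offset": [0,-0.1,3],"angular": [0,0,0],"hand": 0.5}
    - {"offset": [0,-1,7],"angular": [0,0,0],"hand": 0.6}
    - {"offset": [0,-4,10],"angular": [0,0,0],"hand": 0.6}
    - {"offset": [0,-8,10],"angular": [0,0,0],"hand": 0.6}

```text
time: 10.92
tool_pos: [0.5489, 0.2134, 0.2691]
tcp_rot: [2.457, 1.954, 0.011]
wrist_force: [1.0, 0.0, 0.4]
width: 0.602
```

Emit:
drive_tool:
  deltas:
    - {"offset": [0,-6,0],"angular": [0,0,0],"hand": 0.8}
    - {"offset": [0,-12,0],"angular": [0,0,0],"hand": 0.8}
    - {"offset": [0,-18,0],"angular": [0,0,0],"hand": 0.8}
    - {"offset": [0,-23,0],"angular": [0,0,0],"hand": 0.8}
    - {"offset": [0,-28,0],"angular": [0,0,0],"hand": 0.8}
    - {"offset": [0,-28,0],"angular": [0,0,0],"hand": 0.8}

```text
time: 11.68
tool_pos: [0.5469, -0.0705, 0.2652]
tcp_rot: [2.464, 1.947, -0.0]
wrist_force: [-0.4, 1.2, -0.1]
width: 0.8
```

```bash
python3 - <<'E'
from comp import *
st(); T=shot("top");S=shot("side")
comp("pics/d2.png",[(S,(235,300,80,200),5,(0,0)),(T,(140,230,200,260),5,(330,0)),(S,(230,390,190,350),3,(330,305))][:3])
E
```

```text
11.68 [ 0.5469 -0.0705  0.2652] [ 2.464  1.947 -0.   ] F [-0.4  1.2 -0.1] w 0.8
```

View pics/d2.png

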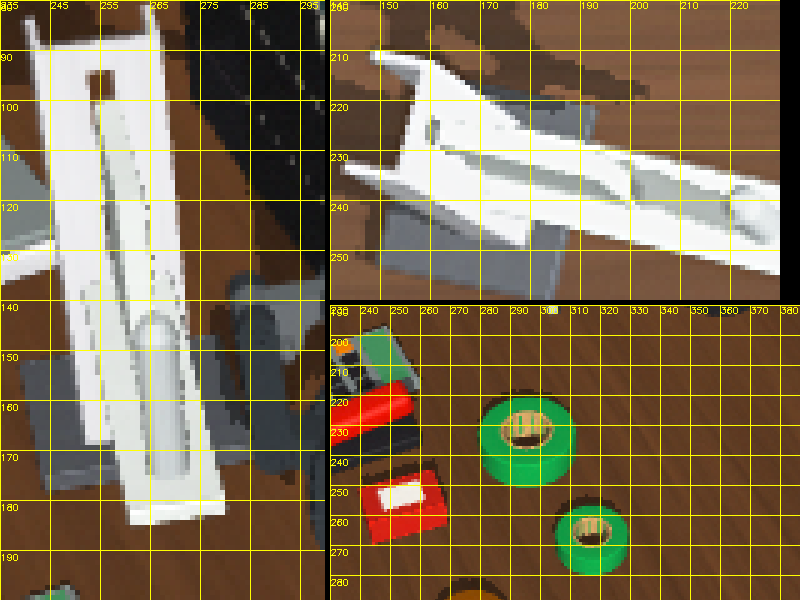

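The arm is hooked: the claws are in the slots, the web lies flush on the face, and the slide is hidden under the heel. Next I locate the pin and the green roll.

```bash
cat > obj.py <<'E'
from h import *
def loc(c,lo,hi,z,near,win=.06):
    h=cv2.cvtColor(c["frame"],cv2.COLOR_BGR2HSV);m=cv2.inRange(h,np.array(lo),np.array(hi))
    m=cv2.morphologyEx(m,cv2.MORPH_CLOSE,np.ones((3,3)))
    n,l,s,ce=cv2.connectedComponentsWithStats(m);out=[]
    for i in range(1,n):
        if s[i,4]>40:
            p=pz(c,*ce[i],z)
            if np.hypot(*(p[:2]-near))<win: out.append((int(s[i,4]),np.round(p[:2],4).tolist()))
    return out
C={"green":((45,90,50),(85,255,255)),"blue":((100,120,60),(130,255,255)),"amber":((8,130,110),(16,255,255)),"red":((0,150,60),(4,255,255))}
def find(near):
    T=shot("top");S=shot("side")
    for k,p in near.items():
        print(k,"T",loc(T,*C[k],.011 if k!="red" else .02,np.array(p)),"S",loc(S,*C[k],.011 if k!="red" else .015,np.array(p)))
    return T,S
E
python3 - <<'E'
from obj import *
st();T,S=find({"green":(.549,-.024),"amber":(.445,-.06),"blue":(.455,-.17),"red":(.434,.05)})
print("pin",pz(T,223.5,240.5,.190),pz(S,265.5,143.5,.190),"pred px",proj(T,(.5269,.2019,.192)),proj(S,(.5269,.2019,.192)))
c=np.cos(1.343);s=np.sin(1.343);print(.5597-.145*c,.3431-.145*s)
# holder pose from side corners
obs=[(S,261.0,179.3,(-.172,.022,.01)),(S,279.5,176.7,(-.172,-.022,.01)),(S,261,184.2,(-.172,.022,0)),(S,279.5,182.2,(-.172,-.022,0))]
for z in(.1,):
  for h in ((.5597,.3431,1.343),(.5597,.3431,1.33),):
    R=Rn.from_euler('z',h[2]).as_matrix();print([np.round(proj(S,R@np.array(m)+[h[0],h[1],z])[0]-[u,v],1).tolist() for c_,u,v,m in obs])
E
```

```text
11.78 [ 0.5469 -0.0676  0.2651] [-2.461e+00 -1.951e+00 -1.000e-03] F [-0.7  0.6  0.2] w 0.805
green T [(206, [0.5486, -0.0244])] S [(388, [0.548, -0.0247])]
amber T [(87, [0.4623, -0.0633])] S [(470, [0.4447, -0.0605])]
blue T [(98, [0.4522, -0.1833])] S [(480, [0.4547, -0.1712])]
red T [(108, [0.4392, 0.0689])] S [(414, [0.4367, 0.0555])]
pin [0.52740883 0.19378247 0.19      ] [0.52934327 0.19754602 0.19      ] pred px [[219.94331963 240.55152502]] [[263.63712572 141.8913287 ]]
0.5269544572693076 0.20184586933023024
[[-2.5, 1.8], [-1.2, 1.9], [-2.1, 0.4], [-0.9, -0.1]]
[[-3.6, 1.9], [-2.2, 2.1], [-3.1, 0.5], [-1.9, 0.1]]
```

The pin image disagrees with the prediction by a few mm, so I overlay the predicted wireframe to check.

```bash
cat > ov.py <<'E'
from h import *
def box(x0,x1,y0,y1,z0,z1):
    P=[(x,y,z) for x in(x0,x1) for y in(y0,y1) for z in(z0,z1)]
    return [(P[i],P[j]) for i in range(8) for j in range(i+1,8) if bin(i^j).count("1")==1]
def circ(x,y,z,r): 
    a=np.linspace(0,2*np.pi,25); q=[(x+r*np.cos(t),y+r*np.sin(t),z) for t in a]; return list(zip(q[:-1],q[1:]))
HOLD=box(-.172,0,-.022,.022,0,.01)+box(-.08,0,-.006,.006,.01,.108)+circ(-.145,0,.084,.0095)+circ(-.145,0,.01,.0095)
POST=[((0,-.029,.235),(0,.029,.235)),((0,-.029,0.006),(0,-.029,.235)),((0,.029,0.006),(0,.029,.235))]+box(0,0,-.006,.006,.19,.222)+box(0,0,-.006,.006,.12,.152)
def draw(c,win,f,models):
    u0,u1,v0,v1=win;a=cv2.resize(c["frame"][v0:v1,u0:u1],None,fx=f,fy=f,interpolation=cv2.INTER_NEAREST)
    for segs,(x,y,yaw,z),col in models:
        R=Rn.from_euler('z',yaw).as_matrix()
        for p,q in segs:
            w=((proj(c,np.array([p,q])@R.T+[x,y,z])-[u0,v0]+.5)*f).astype(int); cv2.line(a,tuple(map(int,w[0])),tuple(map(int,w[1])),col,1)
    return a
E
python3 - <<'E'
from ov import *
T=shot("top");S=shot("side")
m=[(HOLD,(.5597,.3431,1.343,.1),(0,0,255)),(POST,(.5601,.3449,1.343,0),(255,0,0))]
a=draw(S,(235,295,80,190),5,m);b=draw(T,(150,235,200,260),5,m)
im=np.zeros((600,740,3),np.uint8);im[:550,:300]=a;im[:300,305:730]=b;cv2.imwrite("pics/ov1.png",im)
E
```

```text
(no output)
```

View pics/ov1.png

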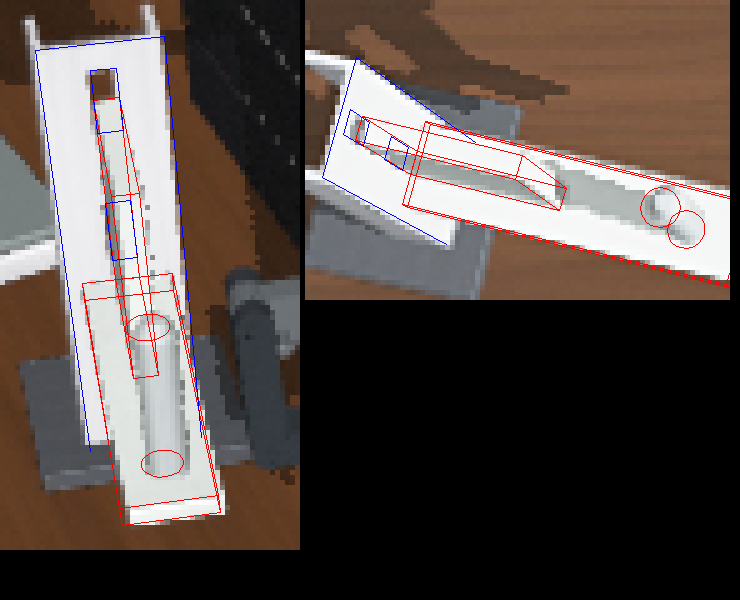

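Emit:
drive_tool:
  deltas:
    - {"offset": [0.15,4.3,-4],"angular": [0,0,0],"hand": 0.85}
    - {"offset": [0.15,4.3,-10],"angular": [0,0,0],"hand": 0.85}
    - {"offset": [0.15,4.3,-16],"angular": [0,0,0],"hand": 0.85}
    - {"offset": [0.15,4.3,-20],"angular": [0,0,0],"hand": 0.85}
    - {"offset": [0.15,4.3,-23.5],"angular": [0,0,0],"hand": 0.85}
    - {"offset": [0.15,4.3,-25.5],"angular": [0,0,0],"hand": 0.85}
    - {"offset": [0.15,4.3,-26.4],"angular": [0,0,0],"hand": 0.85}
    - {"offset": [0.15,4.3,-26.4],"angular": [0,0,0],"hand": 0.85}

```text
time: 12.98
tool_pos: [0.5482, -0.0238, 0.0011]
tcp_rot: [-2.459, -1.955, 0.001]
wrist_force: [-0.8, -0.3, 0.2]
width: 0.851
```

Emit:
drive_tool:
  deltas:
    - {"offset": [0,0,0],"angular": [0,0,0],"hand": 0.7}
    - {"offset": [0,0,0],"angular": [0,0,0],"hand": 0.6}
    - {"offset": [0,0,0],"angular": [0,0,0],"hand": 0.55}
    - {"offset": [0,0,0],"angular": [0,0,0],"hand": 0.5}
    - {"offset": [0,0,0],"angular": [0,0,0],"hand": 0.5}
  force: 30

```text
time: 13.6
tool_pos: [0.5496, -0.0244, 0.003]
tcp_rot: [2.46, 1.952, 0.003]
wrist_force: [-1.1, 1.9, 5.0]
width: 0.599
```

Emit:
drive_tool:
  deltas:
    - {"offset": [0,0,2],"angular": [0,0,0],"hand": 0.5}
    - {"offset": [0,0,6],"angular": [0,0,0],"hand": 0.5}
    - {"offset": [0,0,12],"angular": [0,0,0],"hand": 0.5}
    - {"offset": [0,0,18],"angular": [0,0,0],"hand": 0.5}
    - {"offset": [-0.5,4,21.2],"angular": [0,0,0],"hand": 0.5}
    - {"offset": [-1,9,21.2],"angular": [0,0,0],"hand": 0.5}
    - {"offset": [-1.5,14,21.2],"angular": [0,0,0],"hand": 0.5}
    - {"offset": [-2.1,18,21.2],"angular": [0,0,0],"hand": 0.5}

```text
time: 14.6
tool_pos: [0.5272, 0.1572, 0.2142]
tcp_rot: [2.46, 1.953, 0.003]
wrist_force: [0.5, 0.5, -0.3]
width: 0.599
```

Emit:
drive_tool:
  deltas:
    - {"offset": [0,2.5,0],"angular": [0,0,0],"hand": 0.5}
    - {"offset": [0,4.4,0],"angular": [0,0,0],"hand": 0.5}
    - {"offset": [0,4.4,0],"angular": [0,0,0],"hand": 0.5}
    - {"offset": [0,4.4,0],"angular": [0,0,0],"hand": 0.5}

```text
time: 15.1
tool_pos: [0.5274, 0.1988, 0.2133]
tcp_rot: [2.46, 1.953, -0.001]
wrist_force: [0.0, 0.5, -0.3]
width: 0.596
```

```bash
python3 - <<'E'
from ov import *
s=st();T=shot("top");S=shot("side")
x,y,z=s["tool_pos"]
roll=circ(0,0,.009,.026)+circ(0,0,-.009,.026)+circ(0,0,.009,.0125)
m=[(roll,(x,y,0,z+.006),(0,0,255)),(HOLD,(.5597,.3431,1.343,.1),(255,0,0))]
a=draw(S,(225,305,95,190),6,m);b=draw(T,(190,240,215,265),6,m)
im=np.zeros((600,800,3),np.uint8);im[:570,:480]=a;im[:300,490:790]=b;cv2.imwrite("pics/p1.png",im)
E
```

```text
15.1 [0.5274 0.1988 0.2133] [ 2.460e+00  1.953e+00 -1.000e-03] F [ 0.   0.5 -0.3] w 0.596
```

View pics/p1.png

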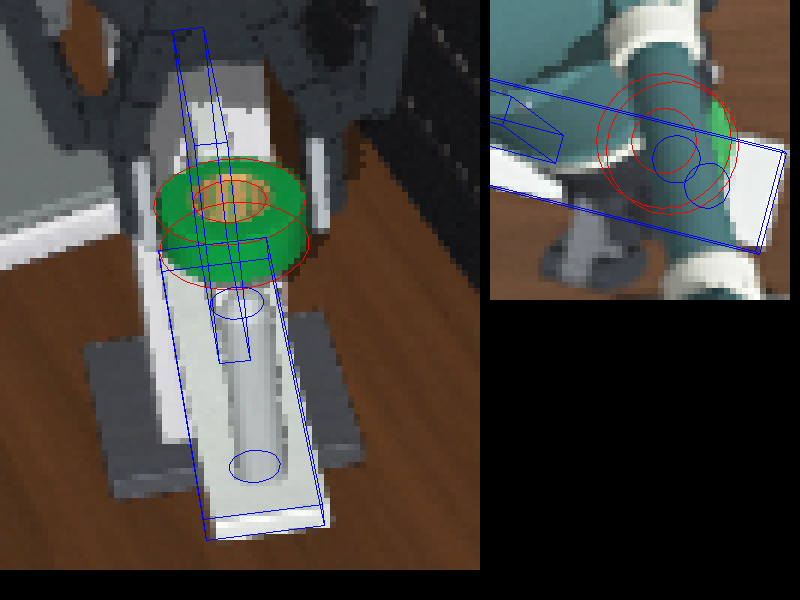

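Emit:
drive_tool:
  deltas:
    - {"offset": [0.17,0.17,0],"angular": [0,0,0],"hand": 0.5}
    - {"offset": [0.17,0.17,-0.8],"angular": [0,0,0],"hand": 0.5}
    - {"offset": [0.17,0.17,-1.6],"angular": [0,0,0],"hand": 0.5}
    - {"offset": [0.17,0.17,-2.1],"angular": [0,0,0],"hand": 0.5}
    - {"offset": [0.17,0.17,-2.6],"angular": [0,0,0],"hand": 0.5}
    - {"offset": [0.17,0.17,-2.6],"angular": [0,0,0],"hand": 0.5}

```text
time: 15.95
tool_pos: [0.5286, 0.2011, 0.1866]
tcp_rot: [-2.46, -1.953, 0.002]
wrist_force: [0.7, -0.9, -1.2]
width: 0.599
```

Emit:
drive_tool:
  deltas:
    - {"offset": [0,0,-0.4],"angular": [0,0,0],"hand": 0.5}
    - {"offset": [0,0,-0.8],"angular": [0,0,0],"hand": 0.5}
    - {"offset": [0,0,-1.2],"angular": [0,0,0],"hand": 0.5}
    - {"offset": [0,0,-1.2],"angular": [0,0,0],"hand": 0.5}

```text
time: 16.45
tool_pos: [0.5287, 0.201, 0.1747]
tcp_rot: [-2.46, -1.953, 0.002]
wrist_force: [-1.1, -1.0, -2.1]
width: 0.598
```

Emit:
drive_tool:
  deltas:
    - {"offset": [0,0,-0.8],"angular": [0,0,0],"hand": 0.5}
    - {"offset": [0,0,-0.8],"angular": [0,0,0],"hand": 0.7}
    - {"offset": [0,0,-0.8],"angular": [0,0,0],"hand": 0.8}
    - {"offset": [0,0,-0.8],"angular": [0,0,0],"hand": 0.85}
    - {"offset": [0,0,2],"angular": [0,0,0],"hand": 0.85}
    - {"offset": [0,0,6],"angular": [0,0,0],"hand": 0.85}
    - {"offset": [0,-4,8],"angular": [0,0,0],"hand": 0.85}
    - {"offset": [0,-10,8],"angular": [0,0,0],"hand": 0.85}

```text
time: 17.45
tool_pos: [0.5309, 0.1018, 0.2585]
tcp_rot: [2.455, 1.956, 0.009]
wrist_force: [0.7, -1.3, -0.5]
width: 0.849
```

Emit:
drive_tool:
  deltas:
    - {"offset": [-1,-6,0],"angular": [0,0,0],"hand": 0.85}
    - {"offset": [-2,-12,0],"angular": [0,0,0],"hand": 0.85}
    - {"offset": [-3,-18,0],"angular": [0,0,0],"hand": 0.85}
    - {"offset": [-3,-24,0],"angular": [0,0,0],"hand": 0.85}
    - {"offset": [-3,-24,0],"angular": [0,0,0],"hand": 0.85}

```text
time: 18.08
tool_pos: [0.4988, -0.1425, 0.2557]
tcp_rot: [2.465, 1.945, 0.0]
wrist_force: [-0.1, 1.0, -0.3]
width: 0.85
```

```bash
python3 - <<'E'
from ov import *
from obj import find
s=st();T,S=find({"green":(.549,-.024),"amber":(.445,-.06),"blue":(.455,-.17),"red":(.434,.05)})
a=draw(S,(225,305,85,190),5,[]);b=draw(T,(150,240,205,265),4,[])
c=draw(S,(190,390,200,370),2,[])
im=np.zeros((600,800,3),np.uint8);im[:525,:400]=a;im[:240,410:770]=b;im[250:590,400:800]=c;cv2.imwrite("pics/p2.png",im)
E
```

```text
18.07 [ 0.4988 -0.1425  0.2557] [2.465 1.945 0.   ] F [-0.1  1.  -0.3] w 0.85
green T [] S []
amber T [(121, [0.4494, -0.0482])] S [(480, [0.4446, -0.0602])]
blue T [(145, [0.449, -0.1726])] S [(480, [0.4547, -0.1712])]
red T [(198, [0.4365, 0.0588])] S [(414, [0.4366, 0.0554])]
```

View pics/p2.png

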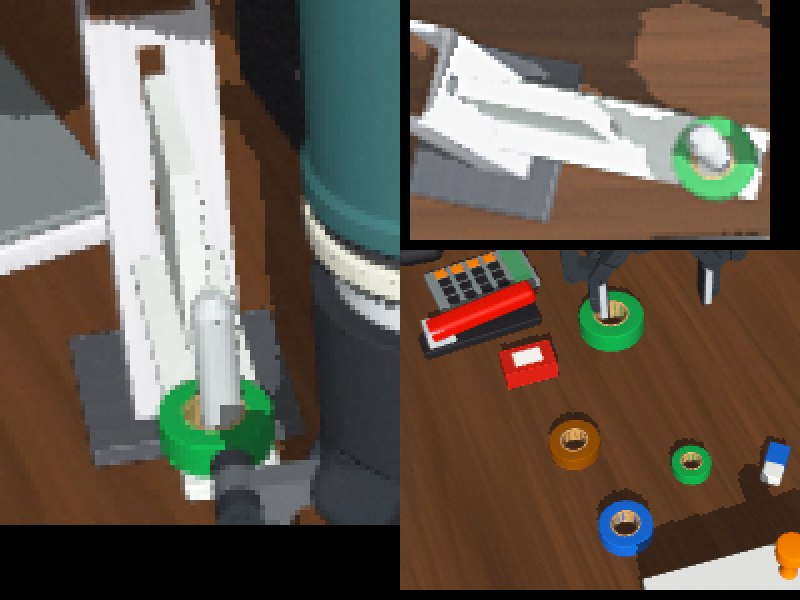

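The green roll is down on the pin, and amber, blue and the red carton are where they were. Next is the amber roll.

Emit:
drive_tool:
  deltas:
    - {"offset": [-3,5,-2],"angular": [0,0,0],"hand": 0.85}
    - {"offset": [-5.4,8.2,-6],"angular": [0,0,0],"hand": 0.85}
    - {"offset": [-5.4,8.2,-12],"angular": [0,0,0],"hand": 0.85}
    - {"offset": [-5.4,8.2,-17],"angular": [0,0,0],"hand": 0.85}
    - {"offset": [-5.4,8.2,-21.5],"angular": [0,0,0],"hand": 0.85}
    - {"offset": [-5.4,8.2,-24],"angular": [0,0,0],"hand": 0.85}
    - {"offset": [-5.4,8.2,-25.4],"angular": [0,0,0],"hand": 0.85}
    - {"offset": [-5.4,8.2,-25.4],"angular": [0,0,0],"hand": 0.85}

```text
time: 19.18
tool_pos: [0.4445, -0.0557, 0.0008]
tcp_rot: [-2.458, -1.955, 0.001]
wrist_force: [-0.3, 0.3, 0.3]
width: 0.849
```

Emit:
drive_tool:
  deltas:
    - {"offset": [0,0,0],"angular": [0,0,0],"hand": 0.7}
    - {"offset": [0,0,0],"angular": [0,0,0],"hand": 0.6}
    - {"offset": [0,0,0],"angular": [0,0,0],"hand": 0.55}
    - {"offset": [0,0,0],"angular": [0,0,0],"hand": 0.5}
    - {"offset": [0,0,0],"angular": [0,0,0],"hand": 0.5}

```text
time: 19.8
tool_pos: [0.4465, -0.0569, 0.0031]
tcp_rot: [2.459, 1.952, 0.004]
wrist_force: [-1.4, 1.3, 6.0]
width: 0.594
```

Emit:
drive_tool:
  deltas:
    - {"offset": [0,0,2],"angular": [0,0,0],"hand": 0.5}
    - {"offset": [0,0,7],"angular": [0,0,0],"hand": 0.5}
    - {"offset": [0,0,13],"angular": [0,0,0],"hand": 0.5}
    - {"offset": [0,0,18],"angular": [0,0,0],"hand": 0.5}
    - {"offset": [1,3,21.4],"angular": [0,0,0],"hand": 0.5}
    - {"offset": [3,8,21.4],"angular": [0,0,0],"hand": 0.5}
    - {"offset": [5,13,21.4],"angular": [0,0,0],"hand": 0.5}
    - {"offset": [7,18,21.4],"angular": [0,0,0],"hand": 0.5}

```text
time: 20.8
tool_pos: [0.5159, 0.1246, 0.2167]
tcp_rot: [2.46, 1.952, 0.004]
wrist_force: [1.2, -0.7, 0.2]
width: 0.598
```

Emit:
drive_tool:
  deltas:
    - {"offset": [1.1,4,0],"angular": [0,0,0],"hand": 0.5}
    - {"offset": [1.3,8,0],"angular": [0,0,0],"hand": 0.5}
    - {"offset": [1.3,8,0],"angular": [0,0,0],"hand": 0.5}
    - {"offset": [1.3,8,0],"angular": [0,0,0],"hand": 0.5}

```text
time: 21.3
tool_pos: [0.5279, 0.2029, 0.2156]
tcp_rot: [2.459, 1.954, 0.0]
wrist_force: [0.6, -0.7, -0.4]
width: 0.591
```

```bash
python3 - <<'E'
from obj import *
s=st();S=shot("side")
print("green/pin check",loc(S,*C["amber"],.2133+.009,np.array(s["tool_pos"][:2]),.04))
h=cv2.cvtColor(S["frame"],cv2.COLOR_BGR2HSV);m=cv2.inRange(h,(8,130,90),(16,255,255))[90:200,225:320];v,u=np.nonzero(m);print(u.min()+225,u.max()+225,v.min()+90,v.max()+90)
x,y,z=s["tool_pos"]
a=np.linspace(0,6.28,60)
P=proj(S,np.array([[x-.0007+.026*np.cos(t),y-.0032+.026*np.sin(t),z+.006+q] for t in a for q in(-.009,.009)]));print(P.min(0),P.max(0))
E
```

```text
21.3 [0.5279 0.2029 0.2156] [2.459 1.954 0.   ] F [ 0.6 -0.7 -0.4] w 0.591
green/pin check [(401, [0.5272, 0.2002])]
225 312 120 199
[249.78344301 119.76069764] [275.69710903 141.61816028]
```

Emit:
drive_tool:
  deltas:
    - {"offset": [0.14,0.13,0],"angular": [0,0,0],"hand": 0.5}
    - {"offset": [0.14,0.13,-0.8],"angular": [0,0,0],"hand": 0.5}
    - {"offset": [0.14,0.13,-1.6],"angular": [0,0,0],"hand": 0.5}
    - {"offset": [0.14,0.13,-2.4],"angular": [0,0,0],"hand": 0.5}
    - {"offset": [0.14,0.13,-2.9],"angular": [0,0,0],"hand": 0.5}
    - {"offset": [0.14,0.13,-3.4],"angular": [0,0,0],"hand": 0.5}
    - {"offset": [0.14,0.13,-3.4],"angular": [0,0,0],"hand": 0.5}

```text
time: 22.22
tool_pos: [0.5292, 0.2043, 0.1808]
tcp_rot: [-2.46, -1.954, 0.001]
wrist_force: [-0.0, -0.5, -0.9]
width: 0.597
```

Emit:
drive_tool:
  deltas:
    - {"offset": [0,0,-0.7],"angular": [0,0,0],"hand": 0.5}
    - {"offset": [0,0,-1.3],"angular": [0,0,0],"hand": 0.5}
    - {"offset": [0,0,-1.3],"angular": [0,0,0],"hand": 0.7}
    - {"offset": [0,0,-1.3],"angular": [0,0,0],"hand": 0.85}
    - {"offset": [0,0,-1.3],"angular": [0,0,0],"hand": 0.85}
    - {"offset": [0,0,2],"angular": [0,0,0],"hand": 0.85}
    - {"offset": [0,0,7],"angular": [0,0,0],"hand": 0.85}
    - {"offset": [0,-5,8],"angular": [0,0,0],"hand": 0.85}

```text
time: 23.22
tool_pos: [0.532, 0.1569, 0.2663]
tcp_rot: [2.454, 1.957, 0.013]
wrist_force: [0.1, -0.8, -0.3]
width: 0.853
```

Emit:
drive_tool:
  deltas:
    - {"offset": [0,-6,0],"angular": [0,0,0],"hand": 0.85}
    - {"offset": [-1,-12,0],"angular": [0,0,0],"hand": 0.85}
    - {"offset": [-2,-18,0],"angular": [0,0,0],"hand": 0.85}
    - {"offset": [-4,-24,0],"angular": [0,0,0],"hand": 0.85}
    - {"offset": [-6,-29,0],"angular": [0,0,0],"hand": 0.85}
    - {"offset": [-7,-32,0],"angular": [0,0,0],"hand": 0.85}
    - {"offset": [-7,-32,0],"angular": [0,0,0],"hand": 0.85}
    - {"offset": [-7,-32,0],"angular": [0,0,0],"hand": 0.85}

```text
time: 24.22
tool_pos: [0.4596, -0.1651, 0.2615]
tcp_rot: [-2.461, -1.953, -0.001]
wrist_force: [-0.0, 0.4, -0.4]
width: 0.847
```

```bash
python3 - <<'E'
from obj import *
s=st();T,S=find({"amber":(.445,-.06),"blue":(.455,-.17),"red":(.434,.05)})
print(loc(S,*C["amber"],.146,np.array([.529,.2]),.05),loc(T,*C["amber"],.146,np.array([.529,.2]),.05),loc(S,*C["green"],.128,np.array([.529,.2]),.05))
E
```

```text
24.23 [ 0.4596 -0.1651  0.2615] [-2.461e+00 -1.953e+00 -1.000e-03] F [-0.   0.4 -0.4] w 0.847
amber T [] S []
blue T [(49, [0.438, -0.1618])] S [(481, [0.4546, -0.1712])]
red T [(197, [0.4366, 0.0589])] S [(415, [0.4366, 0.0555])]
[(114, [0.5121, 0.1883])] [(220, [0.5294, 0.1935])] [(61, [0.5058, 0.1765])]
```

Emit:
drive_tool:
  deltas:
    - {"offset": [-0.5,-0.6,-5],"angular": [0,0,0],"hand": 0.85}
    - {"offset": [-0.5,-0.6,-11],"angular": [0,0,0],"hand": 0.85}
    - {"offset": [-0.5,-0.6,-16],"angular": [0,0,0],"hand": 0.85}
    - {"offset": [-0.5,-0.6,-20],"angular": [0,0,0],"hand": 0.85}
    - {"offset": [-0.5,-0.6,-23],"angular": [0,0,0],"hand": 0.85}
    - {"offset": [-0.5,-0.6,-25],"angular": [0,0,0],"hand": 0.85}
    - {"offset": [-0.5,-0.6,-26],"angular": [0,0,0],"hand": 0.85}
    - {"offset": [-0.5,-0.6,-26],"angular": [0,0,0],"hand": 0.85}

```text
time: 25.32
tool_pos: [0.4543, -0.1707, 0.0009]
tcp_rot: [-2.458, -1.954, 0.001]
wrist_force: [-0.0, 0.1, 0.6]
width: 0.85
```

Emit:
drive_tool:
  deltas:
    - {"offset": [0,0,0],"angular": [0,0,0],"hand": 0.7}
    - {"offset": [0,0,0],"angular": [0,0,0],"hand": 0.6}
    - {"offset": [0,0,0],"angular": [0,0,0],"hand": 0.55}
    - {"offset": [0,0,0],"angular": [0,0,0],"hand": 0.5}
    - {"offset": [0,0,0],"angular": [0,0,0],"hand": 0.5}

```text
time: 25.95
tool_pos: [0.4555, -0.1718, 0.0028]
tcp_rot: [2.459, 1.952, 0.002]
wrist_force: [-0.7, 0.8, 5.2]
width: 0.592
```

Emit:
drive_tool:
  deltas:
    - {"offset": [0,0,2],"angular": [0,0,0],"hand": 0.5}
    - {"offset": [0,0,7],"angular": [0,0,0],"hand": 0.5}
    - {"offset": [0,0,13],"angular": [0,0,0],"hand": 0.5}
    - {"offset": [0.5,2,18],"angular": [0,0,0],"hand": 0.5}
    - {"offset": [1.5,6,21.4],"angular": [0,0,0],"hand": 0.5}
    - {"offset": [3,11.5,21.4],"angular": [0,0,0],"hand": 0.5}
    - {"offset": [4.5,17,21.4],"angular": [0,0,0],"hand": 0.5}
    - {"offset": [5.5,22.5,21.4],"angular": [0,0,0],"hand": 0.5}

```text
time: 26.95
tool_pos: [0.51, 0.0551, 0.2163]
tcp_rot: [2.46, 1.952, 0.003]
wrist_force: [0.8, -1.3, -1.5]
width: 0.588
```

Emit:
drive_tool:
  deltas:
    - {"offset": [1,5,0],"angular": [0,0,0],"hand": 0.5}
    - {"offset": [1.5,10,0],"angular": [0,0,0],"hand": 0.5}
    - {"offset": [1.9,13.5,0],"angular": [0,0,0],"hand": 0.5}
    - {"offset": [1.9,14.7,0],"angular": [0,0,0],"hand": 0.5}
    - {"offset": [1.9,14.7,0],"angular": [0,0,0],"hand": 0.5}
    - {"offset": [1.9,14.7,0],"angular": [0,0,0],"hand": 0.5}

```text
time: 27.7
tool_pos: [0.5283, 0.1993, 0.2153]
tcp_rot: [2.461, 1.952, -0.001]
wrist_force: [-0.3, -0.5, -0.9]
width: 0.591
```

```bash
python3 - <<'E'
from obj import *
s=st();S=shot("side")
print(loc(S,*C["blue"],s["tool_pos"][2]+.009,np.array(s["tool_pos"][:2]),.04))
E
```

```text
27.7 [0.5283 0.1993 0.2153] [ 2.461e+00  1.952e+00 -1.000e-03] F [-0.3 -0.5 -0.9] w 0.591
[(365, [0.5277, 0.1947])]
```

```bash
python3 - <<'E'
from ov import *
s=st();S=shot("side");x,y,z=s["tool_pos"]
roll=circ(0,0,.009,.026)+circ(0,0,-.009,.026)+circ(0,0,.009,.0125)
a=draw(S,(235,295,95,165),8,[(roll,(x-.0009,y+.0006,0,z+.006),(0,0,255))])
cv2.imwrite("pics/p3.png",a)
E
```

```text
27.75 [0.5284 0.1992 0.2153] [ 2.461  1.952 -0.   ] F [ 0.5  0.8 -0.9] w 0.587
```

View pics/p3.png

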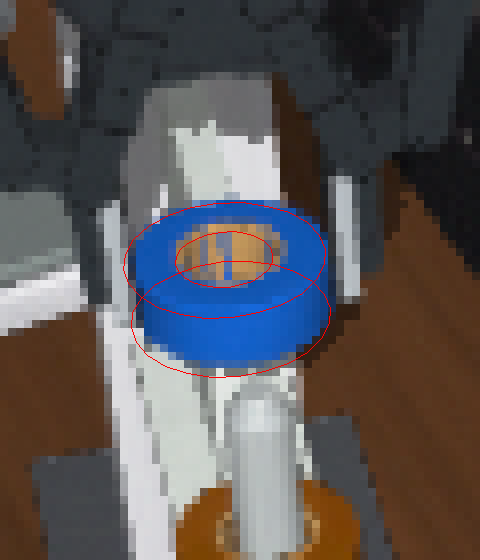

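Emit:
drive_tool:
  deltas:
    - {"offset": [0,0.05,-0.7],"angular": [0,0,0],"hand": 0.5}
    - {"offset": [0,0.05,-1.5],"angular": [0,0,0],"hand": 0.5}
    - {"offset": [0,0.05,-2.2],"angular": [0,0,0],"hand": 0.5}
    - {"offset": [0,0.05,-2.8],"angular": [0,0,0],"hand": 0.5}
    - {"offset": [0,0.05,-3.4],"angular": [0,0,0],"hand": 0.5}
    - {"offset": [0,0.05,-3.4],"angular": [0,0,0],"hand": 0.5}

```text
time: 28.55
tool_pos: [0.5279, 0.2005, 0.1804]
tcp_rot: [-2.46, -1.954, 0.003]
wrist_force: [-0.1, -2.0, -1.4]
width: 0.59
```

Emit:
drive_tool:
  deltas:
    - {"offset": [0,0,-0.7],"angular": [0,0,0],"hand": 0.5}
    - {"offset": [0,0,-1.3],"angular": [0,0,0],"hand": 0.5}
    - {"offset": [0,0,-1.3],"angular": [0,0,0],"hand": 0.7}
    - {"offset": [0,0,-1.3],"angular": [0,0,0],"hand": 0.85}
    - {"offset": [0,0,-1.3],"angular": [0,0,0],"hand": 0.85}
    - {"offset": [0,0,2],"angular": [0,0,0],"hand": 0.85}
    - {"offset": [0,0,7],"angular": [0,0,0],"hand": 0.85}
    - {"offset": [0,-5,8],"angular": [0,0,0],"hand": 0.85}

```text
time: 29.55
tool_pos: [0.531, 0.1536, 0.2663]
tcp_rot: [2.454, 1.957, 0.013]
wrist_force: [-0.2, -0.8, -0.2]
width: 0.851
```

Emit:
drive_tool:
  deltas:
    - {"offset": [0,-6,0],"angular": [0,0,0],"hand": 0.85}
    - {"offset": [0,-12,0],"angular": [0,0,0],"hand": 0.7}
    - {"offset": [0,-18,0],"angular": [0,0,0],"hand": 0.7}
    - {"offset": [0,-24,0],"angular": [0,0,0],"hand": 0.7}
    - {"offset": [0,-29,0],"angular": [0,0,0],"hand": 0.7}
    - {"offset": [0,-32,0],"angular": [0,0,0],"hand": 0.7}
    - {"offset": [0,-32,0],"angular": [0,0,0],"hand": 0.7}

```text
time: 30.42
tool_pos: [0.5285, -0.1708, 0.2614]
tcp_rot: [2.463, 1.949, 0.001]
wrist_force: [-0.7, 0.7, -0.3]
width: 0.703
```

```bash
python3 - <<'E'
from ov import *
s=st();T=shot("top");S=shot("side")
roll=lambda z:circ(0,0,z,.026)+circ(0,0,z-.018,.026)
m=[(roll(.164),(.5287,.2010,0,0),(0,0,255))]
a=draw(S,(225,305,95,190),5,m);b=draw(T,(150,240,205,265),4,m);c=draw(S,(310,480,330,460),2,[])
im=np.zeros((600,800,3),np.uint8);im[:475,:400]=a;im[:240,410:770]=b;im[250:510,410:750]=c;cv2.imwrite("pics/p4.png",im)
M=Rn.from_rotvec(s["tcp_rot"]).as_matrix();print("jaw",np.arctan2(M[1,1],M[0,1]),np.round(s["q"],2))
h=np.array([.5471,-.3399]);a_=-1.697
def W(x,y): return h+[x*np.cos(a_)-y*np.sin(a_),x*np.sin(a_)+y*np.cos(a_)]
print("knob",W(-.045,0),"hinge",W(.075,0),"tray x",np.cos(a_),np.sin(a_))
print("knob img", pz(T,422.7,237.6,.096),pz(S,385.3,351.5,.090))
E
```

```text
30.43 [ 0.5285 -0.1708  0.2614] [2.463e+00 1.949e+00 1.000e-03] F [-0.7  0.7 -0.3] w 0.703
jaw -0.23192613836412868 [-0.36  0.02  1.83  0.    1.3  -0.13]
knob [ 0.5527641  -0.29525789] hinge [ 0.53765983 -0.41430352] tray x -0.1258689245268675 -0.992046880867255
knob img [ 0.55365525 -0.29558036  0.096     ] [ 0.55369163 -0.29431665  0.09      ]
```

View pics/p4.png

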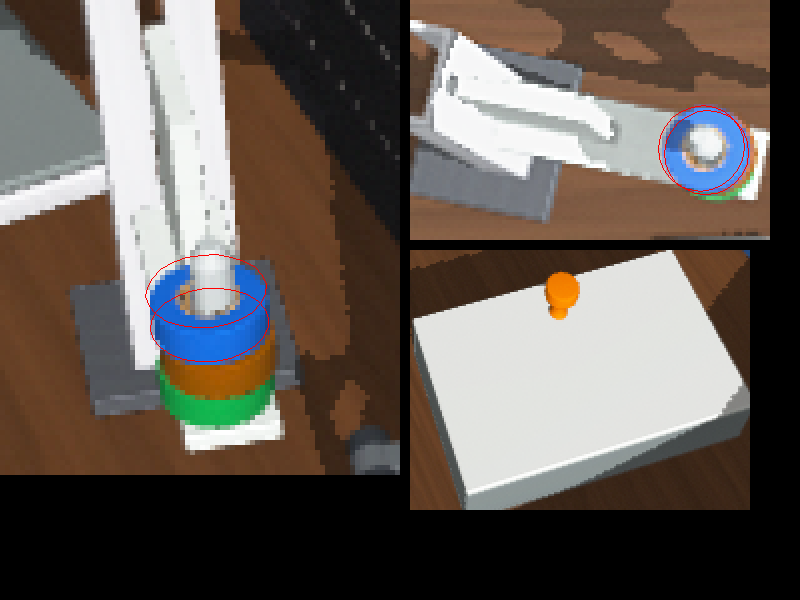

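All three rolls (green, amber, blue) are flat round the pin and the arm is in place. Now the flap knob.

Emit:
drive_tool:
  deltas:
    - {"offset": [1.2,-5,0],"angular": [0,0,3],"hand": 0.6}
    - {"offset": [2.5,-10,-2],"angular": [0,0,6],"hand": 0.6}
    - {"offset": [2.5,-12.5,-6],"angular": [0,0,6],"hand": 0.6}
    - {"offset": [2.5,-12.5,-11],"angular": [0,0,6],"hand": 0.6}
    - {"offset": [2.5,-12.5,-15],"angular": [0,0,6],"hand": 0.6}
    - {"offset": [2.5,-12.5,-17.5],"angular": [0,0,6],"hand": 0.6}
    - {"offset": [2.5,-12.5,-18.6],"angular": [0,0,6],"hand": 0.6}
    - {"offset": [2.5,-12.5,-18.6],"angular": [0,0,6],"hand": 0.6}

```text
time: 31.52
tool_pos: [0.5535, -0.2928, 0.075]
tcp_rot: [-2.353, -2.08, 0.0]
wrist_force: [0.5, 0.1, 0.6]
width: 0.601
```

Emit:
drive_tool:
  deltas:
    - {"offset": [0,0,0],"angular": [0,0,0],"hand": 0.4}
    - {"offset": [0,0,0],"angular": [0,0,0],"hand": 0.25}
    - {"offset": [0,0,0],"angular": [0,0,0],"hand": 0.1}
    - {"offset": [0,0,0],"angular": [0,0,0],"hand": 0.05}
    - {"offset": [0,0,0],"angular": [0,0,0],"hand": 0.0}
  force: 40

```text
time: 32.15
tool_pos: [0.5527, -0.294, 0.0773]
tcp_rot: [-2.354, -2.079, 0.001]
wrist_force: [-4.6, 2.1, 5.8]
width: 0.307
```

Emit:
drive_tool:
  deltas:
    - {"offset": [-0.05,-0.41,1.04],"angular": [0,0,0],"hand": 0.0}
    - {"offset": [-0.11,-0.89,2.03],"angular": [0,0,0],"hand": 0.0}
    - {"offset": [-0.19,-1.47,2.97],"angular": [0,0,0],"hand": 0.0}
    - {"offset": [-0.27,-2.11,3.86],"angular": [0,0,0],"hand": 0.0}
    - {"offset": [-0.36,-2.84,4.69],"angular": [0,0,0],"hand": 0.0}
    - {"offset": [-0.46,-3.63,5.46],"angular": [0,0,0],"hand": 0.0}
    - {"offset": [-0.57,-4.49,6.14],"angular": [0,0,0],"hand": 0.0}
    - {"offset": [-0.69,-5.41,6.76],"angular": [0,0,0],"hand": 0.0}

```text
time: 33.15
tool_pos: [0.5457, -0.3475, 0.1439]
tcp_rot: [-2.353, -2.078, -0.0]
wrist_force: [-4.1, 5.5, -0.9]
width: 0.307
```

Emit:
drive_tool:
  deltas:
    - {"offset": [-0.13,-1.0,0.5],"angular": [0,0,0],"hand": 0.0}
    - {"offset": [-0.25,-1.97,0.97],"angular": [0,0,0],"hand": 0.0}
    - {"offset": [-0.51,-4.07,1.58],"angular": [0,0,0],"hand": 0.0}
    - {"offset": [-0.79,-6.26,1.82],"angular": [0,0,0],"hand": 0.0}
    - {"offset": [-1.07,-8.44,1.67],"angular": [0,0,0],"hand": 0.0}
    - {"offset": [-1.29,-10.15,1.27],"angular": [0,0,0],"hand": 0.0}
    - {"offset": [-1.29,-10.15,1.27],"angular": [0,0,0],"hand": 0.0}
    - {"offset": [-1.29,-10.15,1.27],"angular": [0,0,0],"hand": 0.0}

```text
time: 34.15
tool_pos: [0.5322, -0.4518, 0.1574]
tcp_rot: [2.355, 2.078, -0.005]
wrist_force: [-6.5, 0.2, 2.5]
width: 0.31
```

Emit:
drive_tool:
  deltas:
    - {"offset": [0,0,0],"angular": [0,0,0],"hand": 0.4}
    - {"offset": [0,0,0],"angular": [0,0,0],"hand": 0.55}
    - {"offset": [0,0,0],"angular": [0,0,0],"hand": 0.6}
    - {"offset": [0,0,3],"angular": [0,0,0],"hand": 0.6}
    - {"offset": [0,0,8],"angular": [0,0,0],"hand": 0.8}
    - {"offset": [0,0,13],"angular": [0,0,0],"hand": 0.85}
    - {"offset": [-1,4,14],"angular": [0,0,0],"hand": 0.85}
    - {"offset": [-2,9,14],"angular": [0,0,0],"hand": 0.85}

```text
time: 35.15
tool_pos: [0.5145, -0.36, 0.2981]
tcp_rot: [2.352, 2.075, 0.002]
wrist_force: [0.8, 1.8, 0.2]
width: 0.85
```

Emit:
drive_tool:
  deltas:
    - {"offset": [-1,6,0],"angular": [0,0,0],"hand": 0.85}
    - {"offset": [-2,12,0],"angular": [0,0,0],"hand": 0.85}
    - {"offset": [-3,17,0],"angular": [0,0,0],"hand": 0.85}
    - {"offset": [-3,17,0],"angular": [0,0,0],"hand": 0.85}
    - {"offset": [-3,17,0],"angular": [0,0,0],"hand": 0.85}

```text
time: 35.78
tool_pos: [0.4841, -0.1898, 0.2961]
tcp_rot: [2.352, 2.08, 0.0]
wrist_force: [-0.5, 0.2, 0.5]
width: 0.85
```

```bash
python3 - <<'E'
from ov import *
from obj import C,loc
s=st();T=shot("top");S=shot("side")
for n,c in(("T",T),("S",S)):
    print(n,loc(c,*C["red"],.02,np.array([.436,.055]),.08))
h=cv2.cvtColor(T["frame"],cv2.COLOR_BGR2HSV);m=cv2.inRange(h,*map(np.array,C["red"]))
m[:, :268]=0;m[:265]=0;m[:,310:]=0
cn,_=cv2.findContours(m,cv2.RETR_EXTERNAL,cv2.CHAIN_APPROX_NONE);r=cv2.minAreaRect(max(cn,key=len));P=np.array([pz(T,*q,.024)[:2] for q in cv2.boxPoints(r)]);print(np.round(P,4).tolist(),P.mean(0))
c=draw(S,(300,500,220,470),2,[]);b=draw(T,(260,500,180,310),1.0 and 2,[])
im=np.zeros((600,800,3),np.uint8);im[:500,:400]=c;im[:260,410:800]=b[:,:390];cv2.imwrite("pics/f1.png",im)
E
```

```text
35.77 [ 0.4841 -0.1898  0.2961] [2.352 2.08  0.   ] F [-0.5  0.2  0.5] w 0.85
T [(198, [0.4365, 0.0588])]
S [(418, [0.4357, 0.0511])]
[[0.4102, 0.0802], [0.4673, 0.0756], [0.464, 0.0376], [0.4068, 0.0424]] [0.4370718  0.05894571]
```

View pics/f1.png

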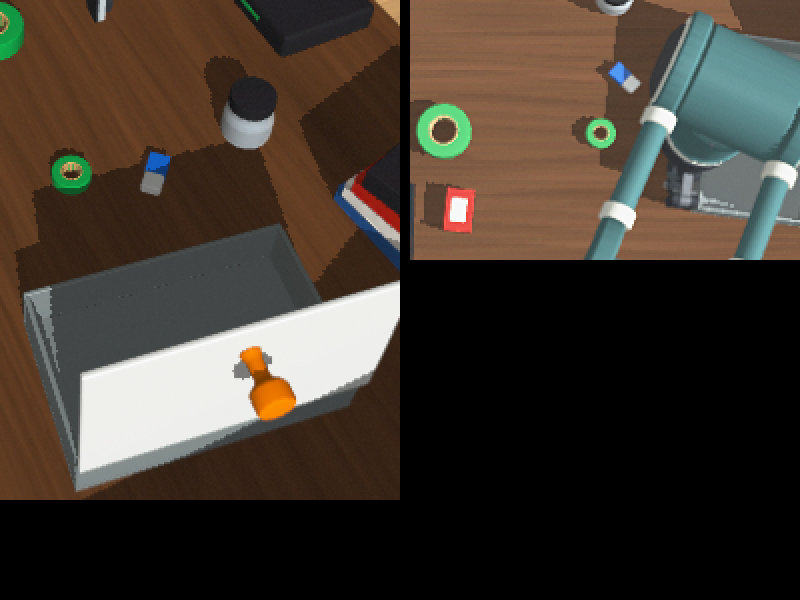

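The flap is upright and the box is empty. Only the red carton, at (0.437, 0.059), has to go in.

Emit:
drive_tool:
  deltas:
    - {"offset": [-1,5.5,-2],"angular": [0,0,2],"hand": 0.85}
    - {"offset": [-2,11,-4],"angular": [0,0,2],"hand": 0.85}
    - {"offset": [-3,16.5,-6],"angular": [0,0,2],"hand": 0.85}
    - {"offset": [-4,22,-8],"angular": [0,0,2],"hand": 0.85}
    - {"offset": [-4.7,24.8,-12],"angular": [0,0,2],"hand": 0.85}
    - {"offset": [-4.7,24.8,-17],"angular": [0,0,2],"hand": 0.85}
    - {"offset": [-4.7,24.8,-21],"angular": [0,0,2],"hand": 0.85}
    - {"offset": [-4.7,24.8,-21],"angular": [0,0,2],"hand": 0.85}

```text
time: 36.88
tool_pos: [0.4337, 0.0575, 0.0823]
tcp_rot: [-2.316, -2.116, 0.01]
wrist_force: [-0.9, -0.7, 0.0]
width: 0.852
```

Emit:
drive_tool:
  deltas:
    - {"offset": [0,0,-3],"angular": [0,0,0],"hand": 0.85}
    - {"offset": [0,0,-6],"angular": [0,0,0],"hand": 0.85}
    - {"offset": [0,0,-8],"angular": [0,0,0],"hand": 0.85}
    - {"offset": [0,0,-8.3],"angular": [0,0,0],"hand": 0.85}
    - {"offset": [0,0,-8.3],"angular": [0,0,0],"hand": 0.75}
    - {"offset": [0,0,-8.3],"angular": [0,0,0],"hand": 0.65}
    - {"offset": [0,0,-8.3],"angular": [0,0,0],"hand": 0.55}
    - {"offset": [0,0,-8.3],"angular": [0,0,0],"hand": 0.55}

```text
time: 37.88
tool_pos: [0.4385, 0.0583, 0.0045]
tcp_rot: [2.316, 2.119, 0.004]
wrist_force: [0.0, -1.2, 6.4]
width: 0.645
```

Emit:
drive_tool:
  deltas:
    - {"offset": [0,0,3],"angular": [0,0,0],"hand": 0.55}
    - {"offset": [0,0,8],"angular": [0,0,0],"hand": 0.55}
    - {"offset": [0,0,13],"angular": [0,0,0],"hand": 0.55}
    - {"offset": [1,-4,17],"angular": [0,0,-1],"hand": 0.55}
    - {"offset": [3,-9,18],"angular": [0,0,-2],"hand": 0.55}
    - {"offset": [5,-14.5,18],"angular": [0,0,-2],"hand": 0.55}
    - {"offset": [6.5,-20,18],"angular": [0,0,-2],"hand": 0.55}
    - {"offset": [8,-25.5,18],"angular": [0,0,-2],"hand": 0.55}

```text
time: 38.88
tool_pos: [0.5172, -0.1985, 0.1836]
tcp_rot: [2.354, 2.079, 0.002]
wrist_force: [1.3, 1.3, -0.8]
width: 0.645
```

Emit:
drive_tool:
  deltas:
    - {"offset": [1,-5,0],"angular": [0,0,0],"hand": 0.55}
    - {"offset": [2,-10,0],"angular": [0,0,0],"hand": 0.55}
    - {"offset": [3,-13.3,0],"angular": [0,0,0],"hand": 0.55}
    - {"offset": [3,-13.3,-4],"angular": [0,0,0],"hand": 0.55}
    - {"offset": [3,-13.3,-8],"angular": [0,0,0],"hand": 0.55}
    - {"offset": [3,-13.3,-12],"angular": [0,0,0],"hand": 0.55}
    - {"offset": [3,-13.3,-15],"angular": [0,0,0],"hand": 0.55}
    - {"offset": [3,-13.3,-16.5],"angular": [0,0,0],"hand": 0.55}

```text
time: 39.88
tool_pos: [0.5455, -0.3288, 0.0159]
tcp_rot: [-2.353, -2.078, 0.001]
wrist_force: [1.1, -0.4, -1.5]
width: 0.645
```

Emit:
drive_tool:
  deltas:
    - {"offset": [0,0,-0.3],"angular": [0,0,0],"hand": 0.55}
    - {"offset": [0,0,-0.3],"angular": [0,0,0],"hand": 0.75}
    - {"offset": [0,0,-0.3],"angular": [0,0,0],"hand": 0.8}
    - {"offset": [0,0,-0.3],"angular": [0,0,0],"hand": 0.8}
    - {"offset": [0,0,4],"angular": [0,0,0],"hand": 0.8}
    - {"offset": [0,0,10],"angular": [0,0,0],"hand": 0.8}
    - {"offset": [0,0,16],"angular": [0,0,0],"hand": 0.6}
    - {"offset": [0,0,22],"angular": [0,0,0],"hand": 0.6}

```text
time: 40.88
tool_pos: [0.5465, -0.3295, 0.2402]
tcp_rot: [2.354, 2.079, 0.0]
wrist_force: [0.5, -1.5, -0.2]
width: 0.602
```

```bash
python3 - <<'E'
from obj import *
s=st();S=shot("side");print(loc(S,*C["red"],.02,np.array([.546,-.33]),.08),loc(S,*C["amber"],.19,np.array([.55,-.44]),.08))
E
```

```text
40.88 [ 0.5465 -0.3295  0.2402] [2.354 2.079 0.   ] F [ 0.5 -1.5 -0.2] w 0.602
[(283, [0.5478, -0.3169])] [(438, [0.5292, -0.4427])]
```

Emit:
drive_tool:
  deltas:
    - {"offset": [0,0,4],"angular": [0,0,0],"hand": 0.6}
    - {"offset": [-0.4,-4,5],"angular": [0,0,0],"hand": 0.6}
    - {"offset": [-0.9,-8,5],"angular": [0,0,0],"hand": 0.6}
    - {"offset": [-1.4,-12.2,4],"angular": [0,0,0],"hand": 0.6}
    - {"offset": [-1.4,-12.2,0],"angular": [0,0,0],"hand": 0.6}
    - {"offset": [-1.4,-12.2,-4],"angular": [0,0,0],"hand": 0.6}
    - {"offset": [-1.4,-12.2,-7.5],"angular": [0,0,0],"hand": 0.6}
    - {"offset": [-1.4,-12.2,-8.3],"angular": [0,0,0],"hand": 0.6}

```text
time: 41.92
tool_pos: [0.5309, -0.4501, 0.1511]
tcp_rot: [-2.351, -2.076, 0.001]
wrist_force: [0.4, 0.8, 0.8]
width: 0.6
```

Emit:
drive_tool:
  deltas:
    - {"offset": [0,0,0],"angular": [0,0,0],"hand": 0.45}
    - {"offset": [0,0,0],"angular": [0,0,0],"hand": 0.3}
    - {"offset": [0,0,0],"angular": [0,0,0],"hand": 0.15}
    - {"offset": [0,0,0],"angular": [0,0,0],"hand": 0.0}
    - {"offset": [0,0,0],"angular": [0,0,0],"hand": 0.0}
  force: 40

```text
time: 42.55
tool_pos: [0.5321, -0.4522, 0.1568]
tcp_rot: [2.354, 2.079, -0.002]
wrist_force: [-5.1, 1.0, 2.4]
width: 0.307
```

Emit:
drive_tool:
  deltas:
    - {"offset": [0.22,1.71,0.4],"angular": [0,0,0],"hand": 0.0}
    - {"offset": [0.5,3.89,0.55],"angular": [0,0,0],"hand": 0.0}
    - {"offset": [0.78,6.08,0.31],"angular": [0,0,0],"hand": 0.0}
    - {"offset": [1.04,8.18,-0.3],"angular": [0,0,0],"hand": 0.0}
    - {"offset": [1.16,9.17,-0.77],"angular": [0,0,0],"hand": 0.0}
    - {"offset": [1.29,10.15,-1.27],"angular": [0,0,0],"hand": 0.0}
    - {"offset": [1.41,11.07,-1.89],"angular": [0,0,0],"hand": 0.0}
    - {"offset": [1.52,11.93,-2.57],"angular": [0,0,0],"hand": 0.0}

```text
time: 43.55
tool_pos: [0.5477, -0.3326, 0.1306]
tcp_rot: [2.353, 2.079, -0.001]
wrist_force: [-5.9, -0.0, 1.3]
width: 0.312
```

Emit:
drive_tool:
  deltas:
    - {"offset": [0.1,0.79,-0.77],"angular": [0,0,0],"hand": 0.0}
    - {"offset": [0.19,1.52,-1.6],"angular": [0,0,0],"hand": 0.0}
    - {"offset": [0.27,2.16,-2.49],"angular": [0,0,0],"hand": 0.0}
    - {"offset": [0.35,2.74,-3.43],"angular": [0,0,0],"hand": 0.0}
    - {"offset": [0.41,3.22,-4.42],"angular": [0,0,0],"hand": 0.0}
    - {"offset": [0.46,3.63,-5.46],"angular": [0,0,0],"hand": 0.0}
    - {"offset": [0.46,3.63,-5.6],"angular": [0,0,0],"hand": 0.0}
    - {"offset": [0.46,3.63,-5.6],"angular": [0,0,0],"hand": 0.0}

```text
time: 44.55
tool_pos: [0.5525, -0.2963, 0.0756]
tcp_rot: [2.354, 2.08, -0.0]
wrist_force: [-8.5, 2.8, 10.8]
width: 0.306
```

Emit:
drive_tool:
  deltas:
    - {"offset": [0,0,-0.3],"angular": [0,0,0],"hand": 0.0}
    - {"offset": [0,0,-0.3],"angular": [0,0,0],"hand": 0.0}
    - {"offset": [0,0,-0.1],"angular": [0,0,0],"hand": 0.3}
    - {"offset": [0,0,0],"angular": [0,0,0],"hand": 0.5}
    - {"offset": [0,0,0],"angular": [0,0,0],"hand": 0.6}
    - {"offset": [0,0,0],"angular": [0,0,0],"hand": 0.6}
    - {"offset": [0,0,5],"angular": [0,0,0],"hand": 0.6}
    - {"offset": [0,0,10],"angular": [0,0,0],"hand": 0.6}

```text
time: 45.55
tool_pos: [0.552, -0.2955, 0.1725]
tcp_rot: [-2.353, -2.078, 0.001]
wrist_force: [1.5, -0.1, 0.6]
width: 0.6
```

Emit:
drive_tool:
  deltas:
    - {"offset": [0,0,6],"angular": [0,0,0],"hand": 0.6}
    - {"offset": [-4,-4,10],"angular": [0,0,0],"hand": 0.6}
    - {"offset": [-8,-8,12],"angular": [0,0,0],"hand": 0.6}
    - {"offset": [-12,-13,12],"angular": [0,0,0],"hand": 0.6}
    - {"offset": [-16,-18,12],"angular": [0,0,0],"hand": 0.6}
    - {"offset": [-20,-23,12],"angular": [0,0,0],"hand": 0.6}
    - {"offset": [-20,-23,12],"angular": [0,0,0],"hand": 0.6}
    - {"offset": [-20,-23,12],"angular": [0,0,0],"hand": 0.6}

```text
time: 46.55
tool_pos: [0.3522, -0.5262, 0.2923]
tcp_rot: [-2.356, -2.077, -0.001]
wrist_force: [0.9, 0.5, -1.3]
width: 0.6
```

```bash
python3 - <<'E'
from ov import *
s=st();T=shot("top");S=shot("side")
c=draw(S,(190,490,80,420),2,[]) 
flap=box(-.15,0,-.12,.12,0,.006)
h=(.5377,-.4143,-1.697,.055)
a=draw(T,(140,480,190,300),1,[]);b=draw(T,(395,480,185,300),2,[(flap,h,(0,0,255))])
im=np.zeros((600,800,3),np.uint8);c=cv2.resize(c,(529,600));im[:600,:529]=c;im[:230,540:710]=b
m=[(HOLD,(.5597+.0025,.3431,1.343,.1),(0,0,255))]
d=draw(S,(235,295,80,190),3,m);im[240:570,540:720]=d
cv2.imwrite("pics/e1.png",im)
print("knob",pz(T,0,0,.096)[:1])
from obj import loc,C
print("knob side",loc(S,*C["amber"],.090,np.array([.5537,-.294]),.05),"top",loc(T,*C["amber"],.096,np.array([.5537,-.294]),.05))
E
```

```text
46.55 [ 0.3522 -0.5262  0.2923] [-2.356e+00 -2.077e+00 -1.000e-03] F [ 0.9  0.5 -1.3] w 0.6
knob [1.28862823]
knob side [] top [(81, [0.5539, -0.2952])]
```

View pics/e1.png

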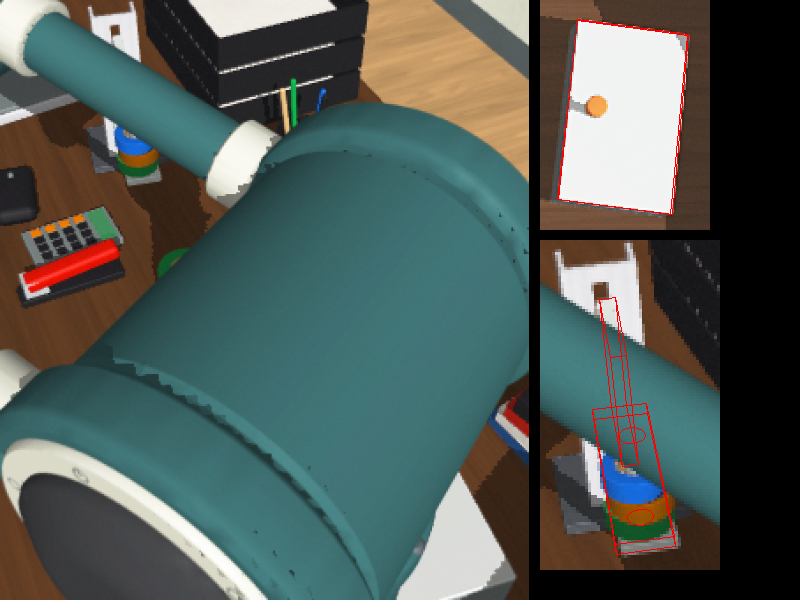

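```bash
python3 -c "
from workcell import bot
print(bot.finish_job())"
```

```text
the job is handed in; nothing more can be done
None
```

The desk's stationery is put away and the job was handed in at about 47 s of robot time. No verdict was reported.

**What I did**
- **Display arm:** I hooked the claws into the slotted upright and pressed the arm down about 17.7 mm to a hard stop at about 22 N.
- **Rolls:** With the arm locked, I slid the middle-sized green roll, then amber, then blue over the pin.
- **Box:** I opened the flap, put the red carton inside and shut the flap. No brown carton was on the desk.

**Last checks**
- **Arm and rolls:** The arm was still hooked in its place, with all three rolls stacked round the pin.
- **Flap:** The knob is back at (0.554, -0.295), within about 0.5 mm of where it was when shut at the start.
- **Carton:** It showed well inside the box before I shut the flap.
- **Robot:** It was clear of everything when I handed in.

**What I could not confirm or what disagreed**
- **Lock slide:** It is hidden under the arm's heel. That it is fully down is inferred from the press depth and the hard stop, not seen.
- **Pin position:** The camera put the pin about 2–3 mm to the side of my first estimate. I corrected for that before placing the rolls.
- **Stack height:** In one overlay the blue roll sat about 1.6 pixels (roughly 3 mm) lower than my model. I did not measure that further.
- **Bystanders:** The robot's arm hid part of the desk in the last side picture, so I did not check every bystander at the end. I saw and felt no contact with any of them.

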